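# Kick down the leg of a toppled bowl stand and hold it upright

### The job

The bowl stand has fallen on its face with its kickstand folded against its back. First flip the kickstand over centre, all the way to its stop, then raise the stand by its top bar until it is upright with its round foot and the kickstand's foot down on the table. It is front-heavy and would tip over again, so finish while still gripping it, holding it steady and upright, and leave the other things on the table where they are.

Things in the scene. Friction and masses are not known exactly. Their poses are not given: they have to be found in the camera images.
- stand: Bowl stand, 0.65 kg, lying on its face: open aluminium frame 215 x 172 mm, side rails 12 mm wide, 160 mm apart, round foot at one end, top bar at the other, kickstand on its back (now up). Axes: x from foot to top bar (straight up once upright), y along the bars, z out of the back. Origin mid-length, on the table while lying. Foot axis at x = -110, z = 42; top bar at x = 105, z = 30 mm.
- top_bar (a point): middle of the top bar, on its axis: round, 16 mm diameter, 176 mm long, aluminium; its middle 140 mm is free to grip, 57 mm clear to the bowl. The bar can turn between gripper pads as the stand is raised. 30 mm above the table while lying, 233 mm when upright.
- round_foot (a point): middle of the rubber foot roller (36 mm diameter, 176 mm long, fixed to the frame), on its axis, 215 mm below the top bar and 12 mm behind it. 42 mm above the table while lying, 18 mm standing. When raised, the stand turns first on the bowl's lower rim, then from about 25 degrees on this foot, which may roll or slide some cm. Let go upright, the stand tips to the bowl side.
- leg_pivot (a point): pivot of the kickstand, mid-width on the stand's back: 60 mm from the foot's axis towards the top bar, 22 mm behind the frame's plane; its axis runs along the bars. 52 mm above the table while lying.
- kickstand (a joint): kickstand angle, rad: 0 = folded along the back, pointing to the top bar; pi/2 = straight out of the back; 2.2 = fully down on its stop, pointing back and past the foot. Light hinge: on the lying stand it falls back when let go below pi/2 and falls on to its stop beyond it, and stays on the stop while the stand is raised.
- leg_foot (a point): centre of the rubber ball (20 mm diameter) ending the kickstand, 110 mm from the pivot, a good place to pinch (along the stand's y). The leg is a dark flat bar 12 mm wide, 9 mm thick, 40 g. Folded, the ball's centre is 52 mm above the table, 64 mm free to the side rails either side, 37 mm to the top bar. Stand upright, leg on its stop: ball 3 mm clear of the table; it touches at 1.8 degrees of backward lean.
- bowl (a point): middle of the mouth of the black gold-seamed bowl clipped to the stand's front: 110 mm across, 24 mm deep, facing down on the table while lying. 95 mm from the foot's axis towards the top bar, 30 mm in front of the frame's plane. Two 10 mm cross rails run behind the bowl, 60 and 115 mm from the foot's axis.
- dropper: amber dropper bottle, 34 mm diameter, 104 mm tall, origin under its centre; beside the stand; leave alone
- dish: small black dish, 76 mm across, 20 mm tall, origin under its centre; beside the stand; leave alone
- knife: knife with wooden handle, 157 mm long, 14 mm wide and 12 mm tall, lying on the table, origin under it near its middle; leave alone
- brush: thin brush, 170 mm long, 8 mm tall, lying on the table, origin under it near its middle; leave alone
- jar: glass jar with metal lid, 64 mm diameter, 75 mm tall, origin under its centre; to the side; leave alone
- cup: white cup, 76 mm across, 70 mm tall, origin under its centre; to the side; leave alone
- tin: flat metal tin, 72 mm across, 32 mm tall, origin under its centre; to the side; leave alone

How it is judged:
On the way, in this order (a step that is already met when the one before it is completed fails the run):
1. the kickstand is flipped over centre on to its stop (value of joint kickstand above 2.08 rad), for 0.2 s.
2. the stand is raised upright on its round foot (angle between stand's own x axis and vertical below 0.12 rad and height (world z) of round_foot below 0.025 m), for 0.2 s.
At the end, for the whole second after the job is handed in: Holding the stand (over 1.5 N), still and within 7 degrees of upright; kickstand above 2.08 rad; axis of round foot below 24 mm, ball centre below 25 mm (foot on the table, ball on or within 15 mm of it); all other things within 30 mm of their starts (value of joint kickstand above 2.08 rad and angle between stand's own x axis and vertical below 0.12 rad and height (world z) of round_foot below 0.024 m and height (world z) of leg_foot below 0.025 m and contact force between the fingers and stand above 1.5 N and linear speed of stand below 0.03 m/s and angular speed of stand below 0.15 rad/s and distance of each of dropper, dish, knife, brush, jar, cup, tin from where it was at the start of the episode below 0.03 m); the arm keeps its last pose, push and grip.
It fails at once if a bystander is pushed more than 30 mm or the bottle, jar or cup is tipped (distance of any of dropper, dish, knife, brush, jar, cup, tin from where it was at the start of the episode above 0.03 m or angle between any of dropper, jar, cup's own z axis and vertical above 0.5 rad).
It also fails if it takes over 64 s, if anything falls off the work surface, if the arm or the gripper's body presses on something with over 40 N, if the wrist force passes 120 N, or if a joint passes its speed limit or range.

### The arm

A 6-joint arm with a two-finger parallel gripper is mounted at the origin on the work surface. World frame = base frame: x ahead of the robot, y to its left, z up, the work surface at z = 0. Lengths are in m, angles in rad, forces in N, time in s.
With the tool pointing down it reaches from about 0.25 to 0.725 m from the base axis. Payload 4 kg.
Tool frame: the origin (TCP) lies on the centre line of the jaws, within the pads' length; the fingertips stand 25 mm ahead of it and the grasp point (between the pads) lies 6 mm ahead of it; z points along the fingers, x is the direction in which the jaws open and shut, and the axes are right-handed (so a half turn about z gives the same grasp; the last joint's range is limited). The gripper opens to 85 mm and grips with 20 to 120 N. Pads are 22 mm wide; open, the fingers measure 114 mm over their backs; the gripper's body (76 mm by 85 mm) begins 54 mm behind the grasp point. The pads swing forward as they close: fully open they stand 13 mm farther back than shut.
Start: joints at [1.29, 0.241, 0.005, 1.335, 0, 1.571], TCP at [0.139, 0.48, 0.256] pointing down, gripper open.
Joint ranges: [-2.72, 2.72], [-1.05, 1.87], [-1.09, 1.28], [-1.99, 2.15], [-1.42, 1.44], [-3.14, 3.14]. Speed limits (rad/s): [2.79, 2.79, 3.14, 3.14, 3.14, 3.14].

### API

Orientations are given as a unit quaternion [x, y, z, w].
In Python, from workcell import bot, imaging, order gives the robot as it stands.
- The arm moves only by the tool carry_out, never from a script. Its argument "moves" is a list of rows, each a list of 5 numbers: the shift along the tool's x, y, z scaled (see below), then the turn about the tool's z scaled (see below), then the opening, from -1 (shut) to 1 (fully open). In form: [[tx, ty, tz, roll, hand], ...]. A call has 1 to 20 rows; each row is the pose to reach, as a shift and turn from the pose commanded when the call began, along the tool's axes at that moment; what a row does not reach only later rows make up. The controller multiplies each number of a shift by 0.1 m and each number of a turn by 90 degrees. A row lasts 1/10 s, in which the tool goes at most 50 mm and 8.59 degrees, less where a joint would pass 70% of its speed; a pose out of reach is approached as far as the arm can. A call with a number of a shift or a turn outside -1 to 1 is refused whole. A call with a gripper value outside its range is refused whole. The fingers move at their own pace and stop on an object; the grip force is fixed at half the most. Time passes only in rows, so rows that repeat a pose let the fingers close. It gives the time, the measured TCP pose, the force and the opening at its end, in the units of the state.
- bot.get_obs(): the state, without advancing time (a new reading comes with each control period).
- imaging.camera(name): name is "scene" or "top"; returns the picture (400x640x3 uint8, red, green, blue); there is no depth.
- imaging.camera_model(name): a dict with "fovy" (degrees; the focal length in pixels is half the picture's height over the tangent of half this angle, whatever the lens; pixels are square), "cx", "cy" (the principal point, pixels), "eye" and "rotation" of the camera in the world. Camera axes: x right, y up, looking along -z (the intrinsics and any distortion apply to the point x, -y, -z); pixel columns grow to the right and rows downward; lengths in m; the calibration is good to about 2 mm. A picture is of the moment at which its call begins. camera_model takes no time and is no camera call.
- order.job_done(): hands the job in, once; it reports no verdict.
The state is a dict: "clock": time; "joint_pos": joint angles; "joint_vel": joint speeds; "tau": joint torques, N m; "eef_pos": TCP position; "tool_rot": TCP orientation; "ft_force": force on the tool from outside, world axes, zero at the start; "ft_torque": the same for the moment, N m; "grip_width": finger opening in m.
Only numpy, scipy, OpenCV 4.12 (cv2) and the standard library are available. Lean on these libraries where they do the work, as an engineer would, in place of code of your own. Each camera call takes 0.05 s, during which the arm holds its last target.

## Working session

There is one attempt and no reset: what is moved stays moved. The work goes in short steps, Python scripts to look and compute and a tool call to move; the robot and the scene stay as the last step left them, time stands still between calls to the robot, and variables do not carry over. Pictures are saved under pics/ and viewed, and the job is handed in when it is done.

Besides the shell and the picture viewer there is one more tool, called as a command line: name --pt "numbers of a row" for each row, then --argument value for the rest. carry_out: Moves the arm, as the interface text tells. Its arguments: {"type":"object","properties":{"moves":{"type":"array","items":{"type":"array","items":{"type":"number","minimum":-1,"maximum":1}}}},"required":["moves"]}

```bash
ls; mkdir -p pics
python3 - <<'E'
from workcell import bot, imaging, order
import cv2
print(bot.get_obs())
for n in("scene","top"):
    im=imaging.camera(n); cv2.imwrite(f"pics/{n}0.png",im[:,:,::-1]); print(imaging.camera_model(n))
E
```

```text
pics
{'clock': 0.0, 'joint_pos': array([ 1.29001366e+00,  2.41396993e-01,  3.73687785e-03,  1.33516229e+00,
       -1.08668287e-06,  1.57083521e+00]), 'joint_vel': array([-1.38453281e-03, -3.46047468e-04, -1.73327277e-05, -1.44653469e-03,
       -9.00780270e-04, -2.88736220e-05]), 'tau': array([-8.57939085e-04, -3.72313321e+01,  2.52410191e+01,  1.69333408e-02,
       -4.62556602e-05, -5.89346278e-07]), 'eef_pos': array([0.13839894, 0.47988112, 0.25542569]), 'tool_rot': array([ 7.99106941e-01,  6.01188049e-01, -8.09175338e-04,  6.09491987e-04]), 'ft_force': array([-0.09321066, -1.2918732 , -0.10053987]), 'ft_torque': array([-0.01206237, -0.07727952,  0.00497545]), 'grip_width': 0.08512639493275201}
{'fovy': 42.88951389585752, 'cx': 328.38208878442435, 'cy': 196.99849445547756, 'eye': array([1.28496584, 0.20374675, 1.18811564]), 'rotation': array([0.18579497, 0.23387767, 0.76299101, 0.57325927])}
{'fovy': 44.72078119928719, 'cx': 329.88232539833564, 'cy': 197.55763275610565, 'eye': array([0.37493476, 0.01988391, 1.335425  ]), 'rotation': array([ 0.04124066, -0.04765438, -0.70550781,  0.70589447])}
```

View pics/scene0.png

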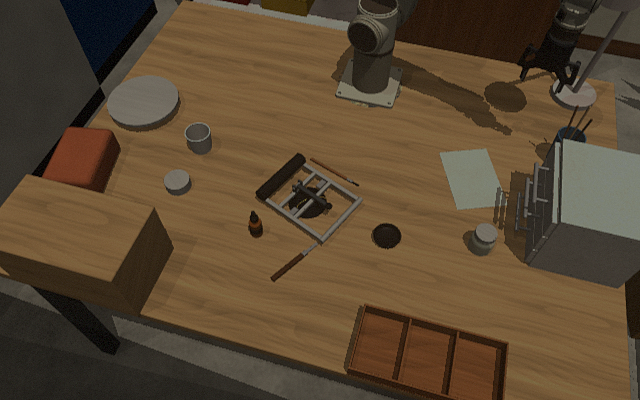

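View pics/top0.png

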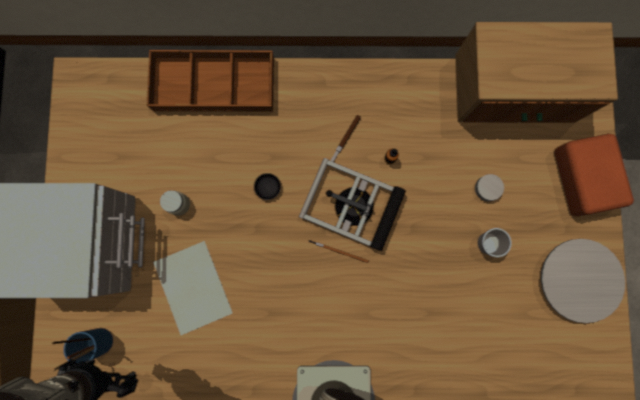

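```bash
cat > h.py <<'E'
import numpy as np, cv2
from scipy.spatial.transform import Rotation as R
from workcell import bot, imaging, order
def K(n):
    m=imaging.camera_model(n); f=200/np.tan(np.radians(m['fovy'])/2)
    return m,f,R.from_quat(m['rotation']).as_matrix()
def proj(n,p):
    m,f,r=K(n); c=(np.atleast_2d(p)-m['eye'])@r
    return np.c_[m['cx']+f*c[:,0]/-c[:,2], m['cy']-f*c[:,1]/-c[:,2]]
def ray(n,uv):
    m,f,r=K(n); d=r@np.array([(uv[0]-m['cx'])/f,-(uv[1]-m['cy'])/f,-1]); return m['eye'],d
def at(n,uv,z):
    e,d=ray(n,uv); return e+d*(z-e[2])/d[2]
def tri(us,ut):
    e1,d1=ray('scene',us);e2,d2=ray('top',ut)
    A=np.c_[d1,-d2]; s=np.linalg.lstsq(A,e2-e1,rcond=None)[0]
    a,b=e1+d1*s[0],e2+d2*s[1]; return (a+b)/2, np.linalg.norm(a-b)
def snap(n,name,box=None,k=4):
    im=imaging.camera(n)[:,:,::-1]; cv2.imwrite(f'pics/{name}_full.png',im)
    if box:
        x,y,w,h=box; cv2.imwrite(f'pics/{name}.png',cv2.resize(im[y:y+h,x:x+w],None,fx=k,fy=k,interpolation=cv2.INTER_CUBIC))
E
python3 - <<'E'
from h import *
print(imaging.camera_model('top').keys())
o=bot.get_obs(); 
for n in('scene','top'): print(n,proj(n,[[0,0,0],o['eef_pos'],[.37,.02,0]]))
im=cv2.imread('pics/top0.png')[110:260,260:420]; im=cv2.resize(im,None,fx=5,fy=5,interpolation=cv2.INTER_CUBIC); im=cv2.convertScaleAbs(im,alpha=1.6);cv2.imwrite('pics/t0c.png',im)
im=cv2.imread('pics/scene0.png')[140:290,240:400]; im=cv2.resize(im,None,fx=5,fy=5,interpolation=cv2.INTER_CUBIC); im=cv2.convertScaleAbs(im,alpha=1.6);cv2.imwrite('pics/s0c.png',im)
E
```

```text
dict_keys(['fovy', 'cx', 'cy', 'eye', 'rotation'])
scene [[369.22063759  83.29606376]
 [540.10553014  81.829005  ]
 [347.11627943 167.7320623 ]]
top [[332.83366952 402.82328587]
 [109.71107746 370.77718141]
 [325.38442126 260.87177227]]
```

View pics/t0c.png

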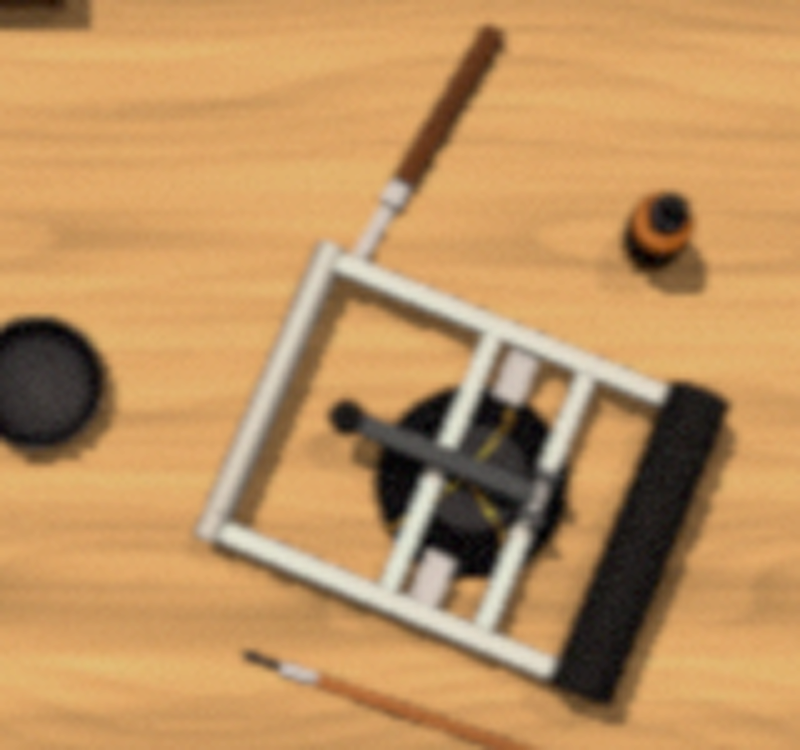

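View pics/s0c.png

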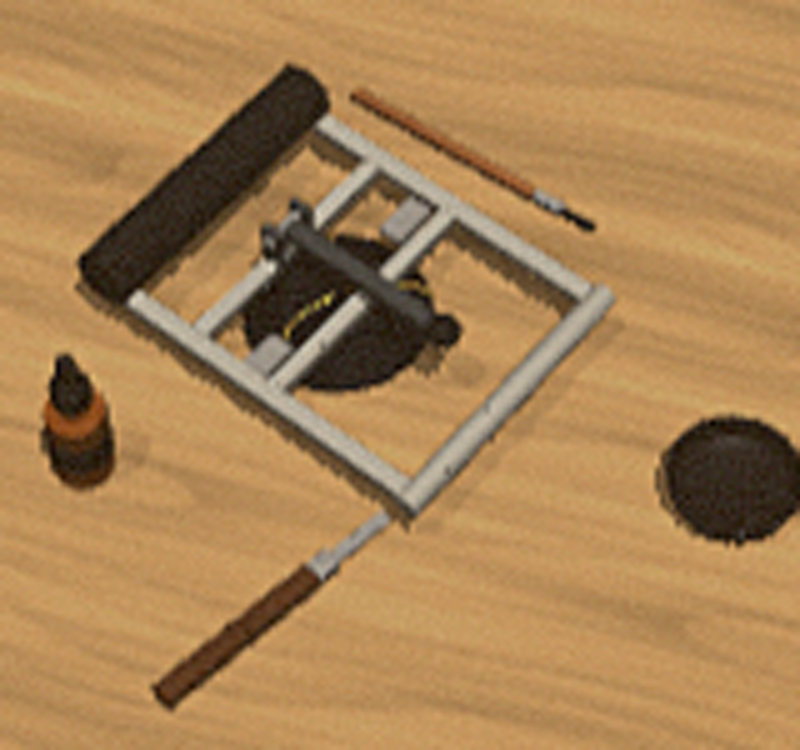

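```bash
cat >> h.py <<'E'
LM=np.array([[.105,.088,.03],[.105,-.088,.03],[.06,0,.052],[-.11,0,.042]])
def fit(obs):  # list of (cam, local pt, uv)
    from scipy.optimize import least_squares
    def pos(p,l): c,s=np.cos(p[2]),np.sin(p[2]); l=np.asarray(l); return [p[0]+c*l[0]-s*l[1],p[1]+s*l[0]+c*l[1],l[2]]
    def f(p): return np.concatenate([proj(c,pos(p,l))[0]-uv for c,l,uv in obs])
    r=least_squares(f,[.47,.0,1.2]); return r.x,r.fun.reshape(-1,2),pos
E
python3 - <<'E'
from h import *
T=lambda u,v:(260+u/5-.4,110+v/5-.4)
S=lambda u,v:(240+u/5-.4,140+v/5-.4)
# x dir: foot->top bar in world: image left = +y. 
print('ball',tri(S(440,330),T(347,416)))
# y axis of stand = z cross x ; x~+y => y ~ -x (down in top image)
tb=[.105,.088,.03]; tm=[.105,-.088,.03]
obs=[('top',tm,T(330,250)),('top',tb,T(208,535)),('top',LM[2],T(347,416)),('top',LM[3],T(641,543)),
('scene',LM[2],S(440,330)),('scene',tm,S(412,500)),('scene',tb,S(601,300)),('scene',LM[3],S(205,183))]
p,r,pos=fit(obs); print(p,np.degrees(p[2])); print(r.round(1))
for n,l in dict(ball=LM[2],bar=[.105,0,.03],pivot=[-.05,0,.052],foot=LM[3]).items(): print(n,np.round(pos(p,l),4))
for n,uv,z in (('dropper',T(655,245),0),('dish',T(40,380),.01),('knifetip',T(360,258),.006),('knifeend',T(490,35),.006),('brush tip',T(248,655),.004)): print(n,at('top',uv,z))
o=bot.get_obs();print(R.from_quat(o['tool_rot']).as_matrix().round(3))
E
```

```text
ball (array([0.54997478, 0.01055299, 0.05241592]), np.float64(3.640879117700109e-05))
[ 0.52627452 -0.0441298   1.17773979] 67.47951907751259
[[ 0.2 -1.1]
 [-0.5  1.1]
 [-0.3  0.3]
 [-0.3 -0.4]
 [ 0.3 -0.1]
 [-1.6  1.4]
 [ 0.5 -1.7]
 [ 0.  -0.3]]
ball [0.5493 0.0113 0.052 ]
bar [0.5665 0.0529 0.03  ]
pivot [ 0.5071 -0.0903  0.052 ]
foot [ 0.4841 -0.1457  0.042 ]
dropper [ 0.65398379 -0.16229198  0.        ]
dish [0.57555867 0.17932424 0.01      ]
knifetip [0.64505486 0.0030168  0.006     ]
knifeend [ 0.77303931 -0.07029204  0.006     ]
brush tip [0.42487212 0.06422414 0.004     ]
[[ 0.277  0.961 -0.001]
 [ 0.961 -0.277 -0.002]
 [-0.002 -0.    -1.   ]]
```

```bash
cat >> h.py <<'E'
P=np.array([0.52627,-0.04413]); TH=1.17774
def W(l):
    c,s=np.cos(TH),np.sin(TH); return np.array([P[0]+c*l[0]-s*l[1],P[1]+s*l[0]+c*l[1],l[2]])
def plan(target,yaw=None):
    o=bot.get_obs(); M=R.from_quat(o['tool_rot']).as_matrix()
    d=M.T@(np.array(target)-o['eef_pos']); yc=np.arctan2(M[1,0],M[0,0])
    s=''
    if yaw is not None: s=' roll units %.3f'%(-((np.radians(yaw)-yc+np.pi)%(2*np.pi)-np.pi)/(np.pi/2))
    print('t',round(o['clock'],2),'shift units',(d/.1).round(3),s,'| pos',o['eef_pos'].round(4),'F',o['ft_force'].round(1),'yaw',np.degrees(yc).round(1),'w',o['grip_width'].round(4))
E
python3 -c "
from h import *
plan([.5493,.0113,.16],-22.5)"
```

```text
Traceback (most recent call last):
  File "h.py", line 36, in plan
    print('t',round(o['clock'],2),'shift units',(d/.1).round(3),s,'| pos',o['eef_pos'].round(4),'F',o['ft_force'].round(1),'yaw',np.degrees(yc).round(1),'w',o['grip_width'].round(4))
                                                                                                                                                             ^^^^^^^^^^^^^^^^^^^^^
AttributeError: 'float' object has no attribute 'round'
```

carry_out --pt "-0.64 1 0 0.53 1" --pt "-0.64 1 0 0.53 1" --pt "-0.64 1 0 0.53 1" --pt "-0.64 1 0 0.53 1" --pt "-0.64 1 0 0.53 1" --pt "-0.64 1 0 0.53 1"

```text
clock: 0.7
eef_pos: [0.217, 0.3907, 0.256]
tool_rot: [0.975, 0.224, -0.0, 0.0]
ft_force: [-0.0, 0.1, -0.2]
grip_width: 0.0856
```

```bash
python3 -c "
from h import *
plan([.5493,.0113,.16],-22.5)"
```

```text
Traceback (most recent call last):
  File "h.py", line 36, in plan
    print('t',round(o['clock'],2),'shift units',(d/.1).round(3),s,'| pos',o['eef_pos'].round(4),'F',o['ft_force'].round(1),'yaw',np.degrees(yc).round(1),'w',o['grip_width'].round(4))
                                                                                                                                                             ^^^^^^^^^^^^^^^^^^^^^
AttributeError: 'float' object has no attribute 'round'
```

```bash
sed -i "s/o\['grip_width'\].round(4)/round(float(o['grip_width']),4)/" h.py; python3 -c "
from h import *
plan([.5493,.0113,.16],-22.5)"
```

```text
t 0.7 shift units [1.332 4.863 0.961]  roll units 0.538 | pos [0.217  0.3907 0.256 ] F [-0.   0.1 -0.2] yaw 25.9 w 0.0856
```

carry_out --pt "0.27 1 0 0.538 1" --pt "0.27 1 0 0.538 1" --pt "0.27 1 0 0.538 1" --pt "0.27 1 0 0.538 1" --pt "0.27 1 0 0.538 1" --pt "0.27 1 0 0.538 1" --pt "0.27 1 0 0.538 1"

```text
clock: 1.4
eef_pos: [0.2852, 0.3131, 0.2559]
tool_rot: [0.981, -0.193, -0.0, 0.0]
ft_force: [-0.2, -0.6, 0.2]
grip_width: 0.085
```

```bash
python3 -c "
from h import *
plan([.5493,.0113,.16],-22.5)"
```

```text
t 1.4 shift units [3.586 1.795 0.96 ]  roll units 0.003 | pos [0.2852 0.3131 0.2559] F [-0.2 -0.6  0.2] yaw -22.2 w 0.085
```

carry_out --pt "0.45 0.22 0 0 1" --pt "0.9 0.45 0 0 1" --pt "0.9 0.45 0 0 1"

```text
clock: 1.7
eef_pos: [0.3543, 0.2341, 0.2561]
tool_rot: [0.981, -0.195, 0.001, 0.001]
ft_force: [-0.4, 0.5, -0.1]
grip_width: 0.0855
```

carry_out --pt "0.45 0.22 0 0 1" --pt "0.9 0.45 0 0 1" --pt "0.9 0.45 0 0 1"

```text
clock: 2.0
eef_pos: [0.4206, 0.1587, 0.256]
tool_rot: [0.981, -0.195, 0.001, 0.001]
ft_force: [0.4, 0.9, -0.7]
grip_width: 0.0856
```

carry_out --pt "0.45 0.22 0 0 0.5" --pt "0.9 0.45 0.2 0 0.5" --pt "0.9 0.45 0.4 0 0.5"

```text
clock: 2.3
eef_pos: [0.4874, 0.0843, 0.2164]
tool_rot: [0.981, -0.194, 0.002, -0.0]
ft_force: [-0.5, 0.3, -0.0]
grip_width: 0.0639
```

carry_out --pt "0.45 0.22 0 0 0.5" --pt "0.88 0.45 0.2 0 0.5" --pt "0.88 0.45 0.4 0 0.5" --pt "0.88 0.45 0.4 0 0.5"

```text
clock: 2.7
eef_pos: [0.5467, 0.0114, 0.1727]
tool_rot: [0.981, -0.193, -0.004, 0.001]
ft_force: [-1.2, -0.4, -0.1]
grip_width: 0.0638
```

```bash
python3 -c "
from h import *
plan([.5493,.0113,.058],-22.5)
snap('scene','s1',(240,90,160,150),4)
snap('top','t1',(260,110,160,150),4)"
```

```text
t 2.7 shift units [ 0.033 -0.012  1.146]  roll units 0.003 | pos [0.5467 0.0114 0.1727] F [-1.2 -0.4 -0.1] yaw -22.2 w 0.0638
```

View pics/s1.png

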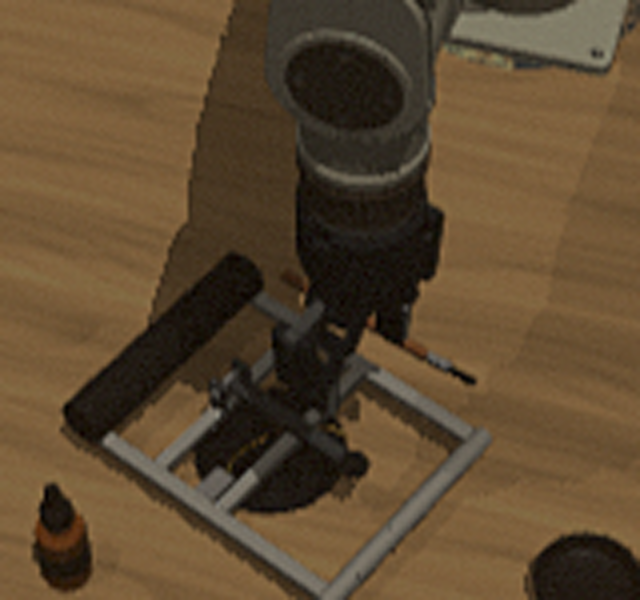

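View pics/t1.png

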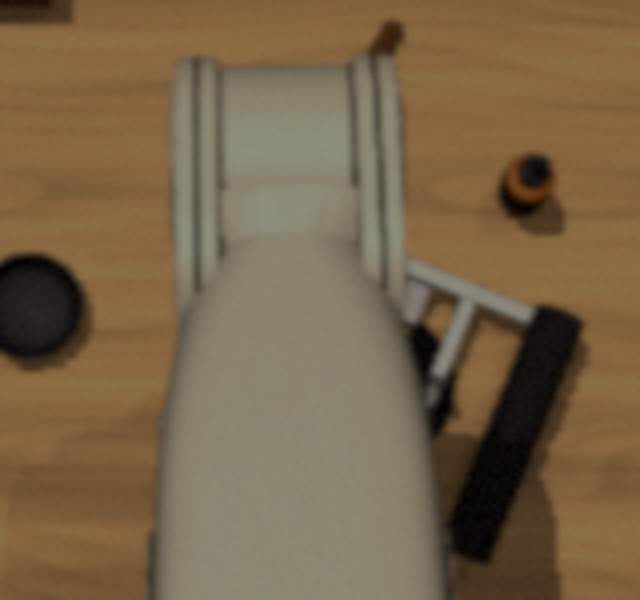

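carry_out --pt "0.02 0 0.3 0 0.5" --pt "0.02 0 0.6 0 0.5" --pt "0.02 0 0.8 0 0.5" --pt "0.02 0 0.8 0 0.5" --pt "0.02 0 0.8 0 0.5"

```text
clock: 3.3
eef_pos: [0.5509, 0.0118, 0.0978]
tool_rot: [0.981, -0.192, 0.001, -0.0]
ft_force: [-0.2, -0.2, 1.3]
grip_width: 0.0643
```

```bash
python3 -c "
from h import *
plan([.5493,.0113,.058],-22.5)
snap('scene','s2',(260,120,130,120),5)"
```

```text
t 3.3 shift units [-0.013  0.011  0.398]  roll units 0.004 | pos [0.5509 0.0118 0.0978] F [-0.2 -0.2  1.3] yaw -22.1 w 0.0643
```

View pics/s2.png

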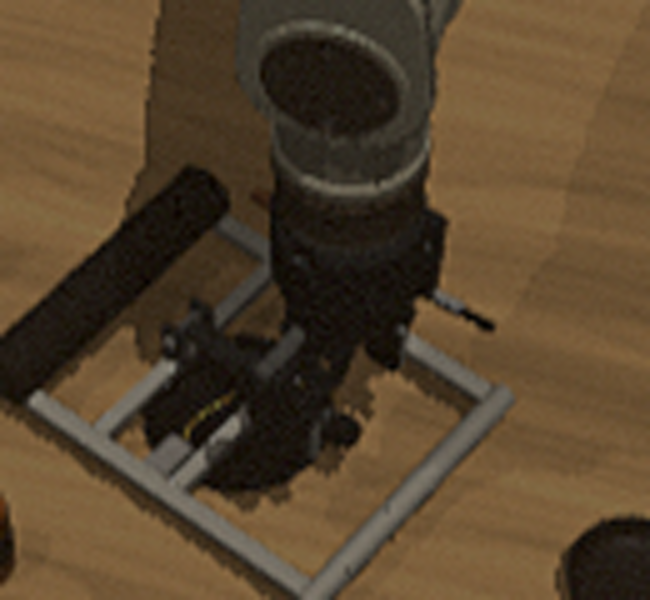

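```bash
python3 -c "
from h import *
o=bot.get_obs();M=R.from_quat(o['tool_rot']).as_matrix();p=o['eef_pos']
for s in (-1,1):
  q=p+M@np.array([s*.032,0,.02]); print(s,(proj('scene',q)-[260,120])*5)
print((proj('scene',[.5493,.0113,.052])-[260,120])*5, (proj('scene',p)-[260,120])*5)"
```

```text
-1 [[376.7858287  365.08372854]]
1 [[302.09940504 443.15342841]]
[[339.70555653 427.75986874]] [[340.44132154 381.96706161]]
```

carry_out --pt "-0.01 0.01 0.2 0 0.5" --pt "-0.01 0.01 0.4 0 0.5" --pt "-0.01 0.01 0.4 0 0.5" --pt "-0.01 0.01 0.4 0 0.5" --pt "-0.01 0.01 0.4 0 -1" --pt "-0.01 0.01 0.4 0 -1" --pt "-0.01 0.01 0.4 0 -1" --pt "-0.01 0.01 0.4 0 -1" --pt "-0.01 0.01 0.4 0 -1" --pt "-0.01 0.01 0.4 0 -1" --pt "-0.01 0.01 0.4 0 -1" --pt "-0.01 0.01 0.4 0 -1"

```text
clock: 4.55
eef_pos: [0.5497, 0.0104, 0.0574]
tool_rot: [0.981, -0.193, 0.001, -0.0]
ft_force: [-1.7, 1.4, 5.2]
grip_width: 0.0169
```

```bash
python3 -c "
from h import *
plan([.5493,.0113,.058],-22.5)
snap('scene','s3',(260,120,130,120),5)"
```

```text
t 4.55 shift units [-0.007 -0.007 -0.006]  roll units 0.003 | pos [0.5497 0.0104 0.0574] F [-1.7  1.4  5.2] yaw -22.2 w 0.0169
```

View pics/s3.png

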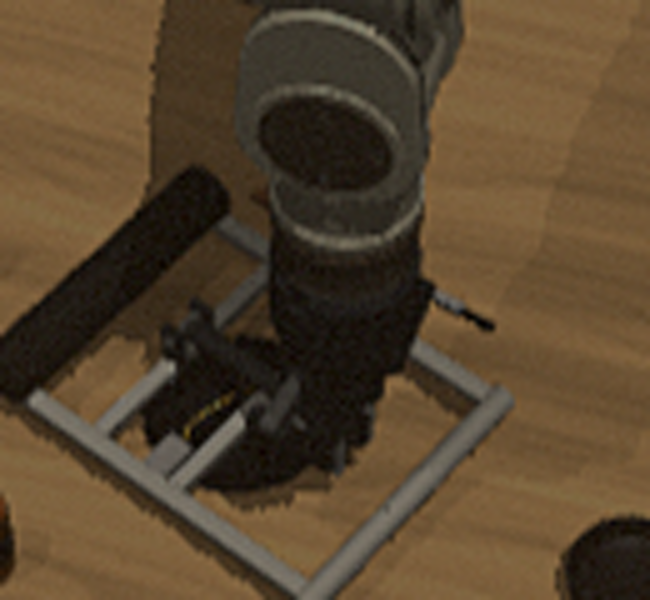

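```bash
python3 -c "
import numpy as np
for a in range(4,65,4):
  f=np.radians(a); print('[%.3f, %.3f]'%(1.1*(1-np.cos(f)),-1.1*np.sin(f)),end=' ')
print()
f0=np.radians(64)
for a in list(range(68,121,4)):
  f=np.radians(a); print(a,'[%.3f, %.3f]'%(1.1*(np.cos(f0)-np.cos(f)),-1.1*(np.sin(f)-np.sin(f0))),end=' ')
"
```

```text
[0.003, -0.077] [0.011, -0.153] [0.024, -0.229] [0.043, -0.303] [0.066, -0.376] [0.095, -0.447] [0.129, -0.516] [0.167, -0.583] [0.210, -0.647] [0.257, -0.707] [0.309, -0.764] [0.364, -0.817] [0.423, -0.867] [0.485, -0.912] [0.550, -0.953] [0.618, -0.989] 
68 [0.070, -0.031] 72 [0.142, -0.057] 76 [0.216, -0.079] 80 [0.291, -0.095] 84 [0.367, -0.105] 88 [0.444, -0.111] 92 [0.521, -0.111] 96 [0.597, -0.105] 100 [0.673, -0.095] 104 [0.748, -0.079] 108 [0.822, -0.057] 112 [0.894, -0.031] 116 [0.964, 0.000] 120 [1.032, 0.036]
```

Start with the first third of the arc, then check forces.

carry_out --pt "0 0.003 -0.077 0 -1" --pt "0 0.011 -0.153 0 -1" --pt "0 0.024 -0.229 0 -1" --pt "0 0.043 -0.303 0 -1" --pt "0 0.066 -0.376 0 -1" --pt "0 0.095 -0.447 0 -1"

```text
clock: 5.2
eef_pos: [0.5452, 0.0007, 0.1014]
tool_rot: [0.981, -0.193, -0.0, 0.001]
ft_force: [0.1, -1.6, -3.3]
grip_width: 0.0167
```

```bash
python3 -c "
from h import *
plan(W([-.05+.11*np.cos(np.radians(24)),0,.052+.11*np.sin(np.radians(24))+.006]),-22.5)
snap('scene','s4',(260,100,130,140),4)"
```

```text
t 5.2 shift units [-0.003 -0.018 -0.013]  roll units 0.003 | pos [0.5452 0.0007 0.1014] F [ 0.1 -1.6 -3.3] yaw -22.2 w 0.0167
```

View pics/s4.png

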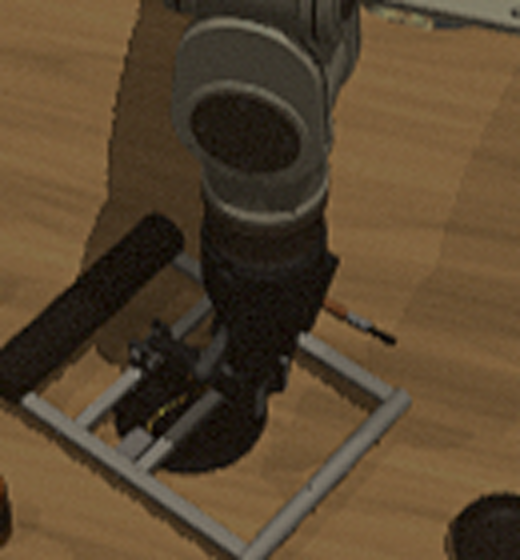

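```bash
python3 -c "
import numpy as np
f0=np.radians(24)
for a in list(range(28,101,4)):
  f=np.radians(a); print(a,'[0, %.2f, %.2f, 0, -1],'%(1.1*(np.cos(f0)-np.cos(f)),-1.1*(np.sin(f)-np.sin(f0))),end=' ')
"
```

```text
28 [0, 0.03, -0.07, 0, -1], 32 [0, 0.07, -0.14, 0, -1], 36 [0, 0.11, -0.20, 0, -1], 40 [0, 0.16, -0.26, 0, -1], 44 [0, 0.21, -0.32, 0, -1], 48 [0, 0.27, -0.37, 0, -1], 52 [0, 0.33, -0.42, 0, -1], 56 [0, 0.39, -0.46, 0, -1], 60 [0, 0.45, -0.51, 0, -1], 64 [0, 0.52, -0.54, 0, -1], 68 [0, 0.59, -0.57, 0, -1], 72 [0, 0.66, -0.60, 0, -1], 76 [0, 0.74, -0.62, 0, -1], 80 [0, 0.81, -0.64, 0, -1], 84 [0, 0.89, -0.65, 0, -1], 88 [0, 0.97, -0.65, 0, -1], 92 [0, 1.04, -0.65, 0, -1], 96 [0, 1.12, -0.65, 0, -1], 100 [0, 1.20, -0.64, 0, -1],
```

carry_out --pt "0 0.03 -0.07 0 -1" --pt "0 0.07 -0.14 0 -1" --pt "0 0.11 -0.2 0 -1" --pt "0 0.16 -0.26 0 -1" --pt "0 0.21 -0.32 0 -1" --pt "0 0.27 -0.37 0 -1" --pt "0 0.33 -0.42 0 -1" --pt "0 0.39 -0.46 0 -1" --pt "0 0.45 -0.51 0 -1" --pt "0 0.52 -0.54 0 -1" --pt "0 0.59 -0.57 0 -1" --pt "0 0.66 -0.6 0 -1" --pt "0 0.74 -0.62 0 -1" --pt "0 0.81 -0.64 0 -1" --pt "0 0.89 -0.65 0 -1"

```text
clock: 6.75
eef_pos: [0.5117, -0.0815, 0.1661]
tool_rot: [0.981, -0.193, -0.0, -0.0]
ft_force: [0.3, 0.5, -7.0]
grip_width: 0.0081
```

```bash
python3 -c "
from h import *
plan(W([-.05+.11*np.cos(np.radians(84)),0,.052+.11*np.sin(np.radians(84))+.006]),-22.5)
snap('scene','s5',(240,80,150,150),4)"
```

```text
t 6.75 shift units [-0.009 -0.016 -0.013]  roll units 0.003 | pos [ 0.5117 -0.0815  0.1661] F [ 0.3  0.5 -7. ] yaw -22.2 w 0.0081
```

View pics/s5.png

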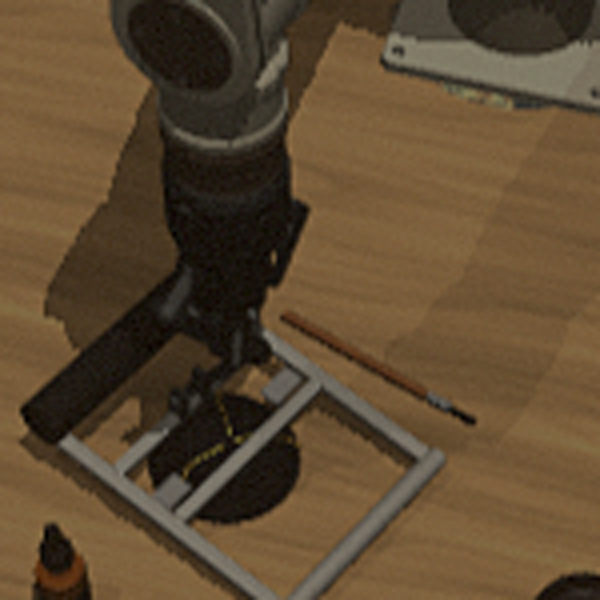

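```bash
python3 -c "
import cv2
im=cv2.imread('pics/s5_full.png')[135:195,265:325]; im=cv2.convertScaleAbs(cv2.resize(im,None,fx=10,fy=10,interpolation=cv2.INTER_CUBIC),alpha=2.8,beta=10);cv2.imwrite('pics/s5b.png',im)
from h import *
q=np.array([[.5102,-.0826,.16],[.5071,-.0903,.052],[.5117,-.0815,.141]])
print((proj('scene',q)-[265,135])*10)"
```

```text
[[327.04869165 265.98560474]
 [317.25788466 496.77550894]
 [331.78902822 316.92002727]]
```

View pics/s5b.png

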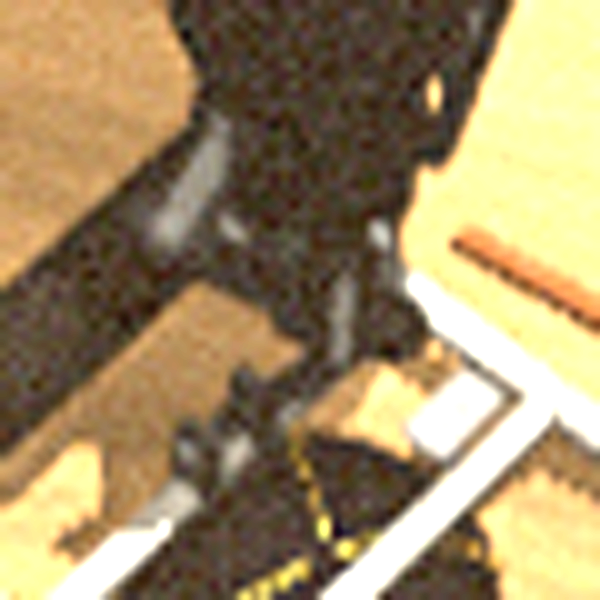

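```bash
python3 -c "
from h import *
snap('top','t6',(260,110,160,150),5)
snap('scene','s6',(230,130,140,120),5)
for f in('t6','s6'):
  cv2.imwrite(f'pics/{f}.png',cv2.convertScaleAbs(cv2.imread(f'pics/{f}.png'),alpha=1.8))"
```

```text
(no output)
```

View pics/t6.png

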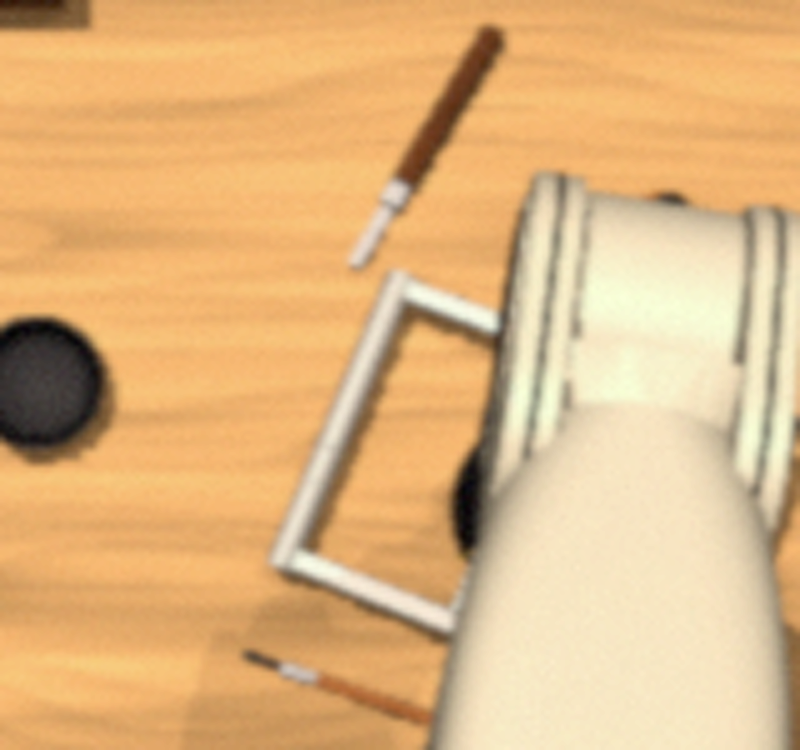

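View pics/s6.png

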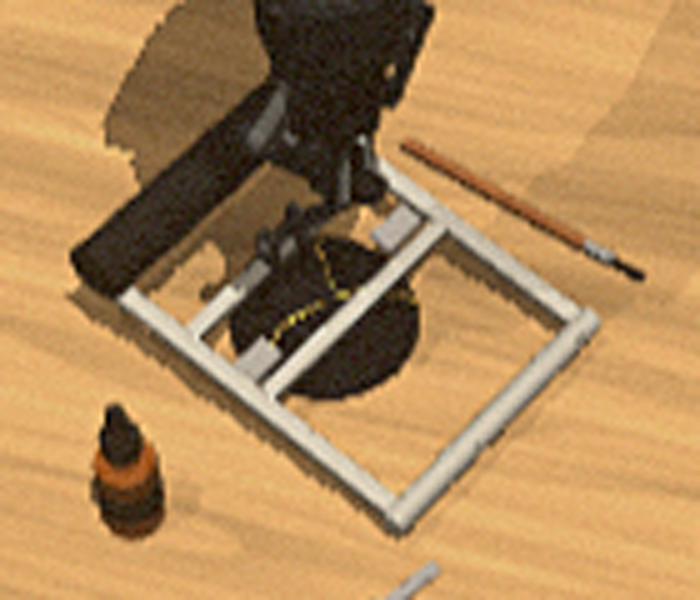

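```bash
cat >> h.py <<'E'
Tc=lambda u,v,x0=260,y0=110,k=5:(x0+u/k-.4,y0+v/k-.4)
E
python3 - <<'E'
from h import *
tb=[.105,.088,.03]; tm=[.105,-.088,.03]
S=lambda u,v:Tc(u,v,230,130)
obs=[('top',tm,Tc(400,277)),('top',tb,Tc(284,565)),('scene',tm,S(398,523)),('scene',tb,S(590,319)),('scene',[-.11,.0,.042],S(185,190))]
p,r,pos=fit(obs[:4]);print(p,np.degrees(p[2]),r.round(1).tolist())
print(p[:2]-P)
piv=pos(p,[-.05,0,.052]); print('pivot',piv,'foot',pos(p,[-.11,0,.042]))
o=bot.get_obs(); g=o['eef_pos']-[0,0,.006]
d=g[:2]-np.array(piv[:2]); x=np.array([np.cos(p[2]),np.sin(p[2])])
print('grasp in stand: along x',d@x,'y',d@[-x[1],x[0]],'h',g[2]-.052)
for f in (40,50,60,70,80,90):
  b=pos(p,[-.05+.11*np.cos(np.radians(f)),0,.052+.11*np.sin(np.radians(f))]); print(f,(proj('scene',b)[0]-[230,130])*5)
E
```

```text
[ 0.5150159  -0.08277894  1.19219396] 68.30768241782107 [[-0.3, -2.1], [-1.1, 0.0], [-1.0, -0.5], [0.2, -2.5]]
[-0.0112541  -0.03864894]
pivot [np.float64(0.49653478665125605), np.float64(-0.12923804795043936), np.float64(0.052)] foot [np.float64(0.47435745629424786), np.float64(-0.18498897635738268), np.float64(0.042)]
grasp in stand: along x 0.04970172503190801 y 0.003417564064505859 h 0.10807608322199622
40 [388.45471491 241.38716863]
50 [367.6708584  212.80227803]
60 [343.63039511 184.96580738]
70 [317.19569588 158.91428944]
80 [289.34200402 135.61619991]
90 [261.10347773 115.91735678]
```

Run:
```python
from h import *
im=cv2.imread('pics/s6_full.png')[145:195,275:325]; im=cv2.convertScaleAbs(cv2.resize(im,None,fx=12,fy=12,interpolation=cv2.INTER_LANCZOS4),alpha=3.2,beta=15);cv2.imwrite('pics/s6b.png',im)
p=np.array([.5150,-.0828,1.1922])
x=np.array([np.cos(p[2]),np.sin(p[2]),0]); y=np.array([-x[1],x[0],0])
for yo in(-.005,0,.005):
  e,d=ray('scene',(230+375/5,130+185/5)); s=((np.r_[p[:2],0]+yo*y-e)@y)/(d@y); q=e+d*s; print(yo,q,'rel pivot',(q-np.r_[p[:2],0])@x+.05,q[2]-.052)
o=bot.get_obs();M=R.from_quat(o['tool_rot']).as_matrix()
for sx in(-1,1):
  for a in(-.011,.011):
    for z in(-.0,.025): print(sx,a,z,(proj('scene',o['eef_pos']+M@np.array([sx*.005,a,z]))[0]-[275,145])*12)
```

```text
-0.005 [ 0.53100523 -0.05609176  0.17252615] rel pivot 0.08073267469723444 0.12052615194969146
0 [ 0.52476928 -0.05824086  0.16412629] rel pivot 0.0764308525193542 0.11212629431471283
0.005 [ 0.51853333 -0.06038997  0.15572644] rel pivot 0.07212903034147379 0.10372643667973352
-1 -0.011 -0.0 [327.38939669 198.59761174]
-1 -0.011 0.025 [330.42077663 270.7917741 ]
-1 0.011 -0.0 [248.72020693 148.33647378]
-1 0.011 0.025 [252.94605153 220.89766632]
1 -0.011 -0.0 [297.28282665 227.18582448]
1 -0.011 0.025 [300.79256168 299.18473623]
1 0.011 -0.0 [218.51254313 176.5853057 ]
1 0.011 0.025 [223.21969616 248.9588558 ]
```

View pics/s6b.png

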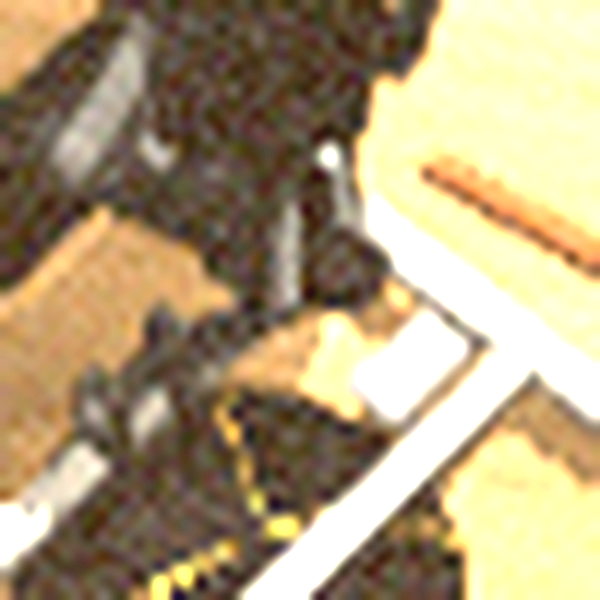

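carry_out --pt "0 0 0.04 0 -1" --pt "0 0 0.08 0 -1" --pt "0 0 0.1 0 -1" --pt "0 0 0.1 0 -1"

```text
clock: 7.3
eef_pos: [0.512, -0.0812, 0.1556]
tool_rot: [0.981, -0.193, -0.0, 0.0]
ft_force: [0.2, -1.8, -4.9]
grip_width: 0.0085
```

Run:
```python
from h import *
plan([.5117,-.0815,.166],-22.5)
snap('scene','s7',(230,130,140,120),5)
cv2.imwrite('pics/s7.png',cv2.convertScaleAbs(cv2.imread('pics/s7.png'),alpha=2.4))
```

```text
t 7.3 shift units [-0.002  0.004 -0.104]  roll units 0.003 | pos [ 0.512  -0.0812  0.1556] F [ 0.2 -1.8 -4.9] yaw -22.2 w 0.0085
```

View pics/s7.png

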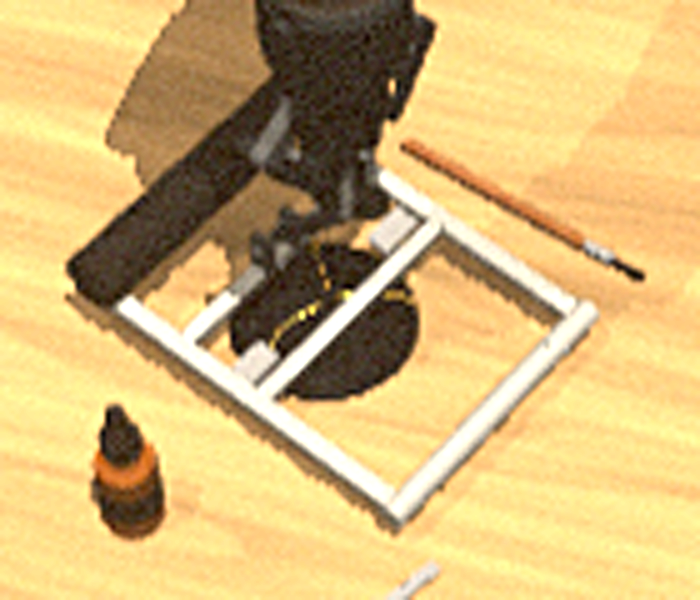

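carry_out --pt "0 0 0.05 0 -1" --pt "0 0 0.1 0 -1" --pt "0 0 0.15 0 -1" --pt "0 0 0.2 0 -1" --pt "0 0 0.2 0 -1"

```text
clock: 7.85
eef_pos: [0.5148, -0.0787, 0.1381]
tool_rot: [0.981, -0.191, 0.003, -0.003]
ft_force: [2.7, 4.7, 6.8]
grip_width: 0.0083
```

Run:
```python
from h import *
plan([.5117,-.0815,.166],-22.5)
snap('scene','s8',(230,130,140,120),5)
cv2.imwrite('pics/s8.png',cv2.convertScaleAbs(cv2.imread('pics/s8.png'),alpha=2.4))
```

```text
t 7.85 shift units [-0.017  0.035 -0.279]  roll units 0.005 | pos [ 0.5148 -0.0787  0.1381] F [2.7 4.7 6.8] yaw -22.1 w 0.0083
```

View pics/s8.png

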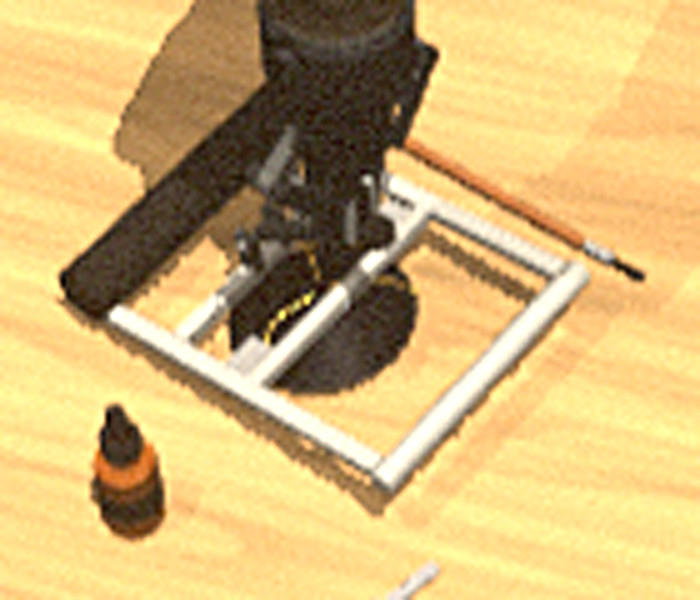

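carry_out --pt "0 0 -0.06 0 -1" --pt "0 0 -0.12 0 -1" --pt "0 0 -0.12 0 -0.8" --pt "0 0 -0.12 0 -0.5" --pt "0 0 -0.12 0 -0.3" --pt "0 0 -0.12 0 -0.2" --pt "0 0 -0.12 0 -0.2" --pt "0 0 -0.12 0 -0.2"

```text
clock: 8.7
eef_pos: [0.5119, -0.0811, 0.1479]
tool_rot: [0.981, -0.193, -0.0, -0.0]
ft_force: [-0.4, -0.4, 0.4]
grip_width: 0.0341
```

Run:
```python
from h import *
plan([.5117,-.0815,.166],-22.5)
snap('scene','s9',(230,130,140,120),5)
cv2.imwrite('pics/s9.png',cv2.convertScaleAbs(cv2.imread('pics/s9.png'),alpha=2.4))
```

```text
t 8.7 shift units [-0.     0.005 -0.181]  roll units 0.003 | pos [ 0.5119 -0.0811  0.1479] F [-0.4 -0.4  0.4] yaw -22.2 w 0.0341
```

View pics/s9.png

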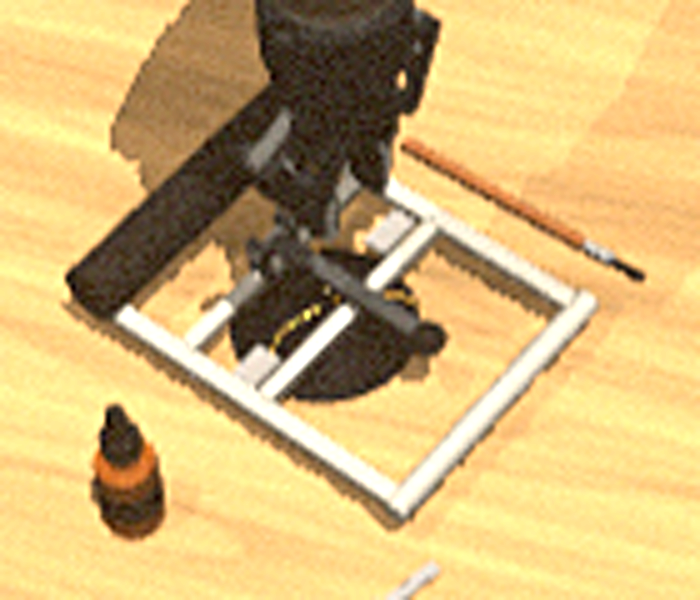

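Run:
```python
from h import *
snap('top','t9',(260,110,160,150),5)
cv2.imwrite('pics/t9.png',cv2.convertScaleAbs(cv2.imread('pics/t9.png'),alpha=1.8))
```

```text
(no output)
```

View pics/t9.png

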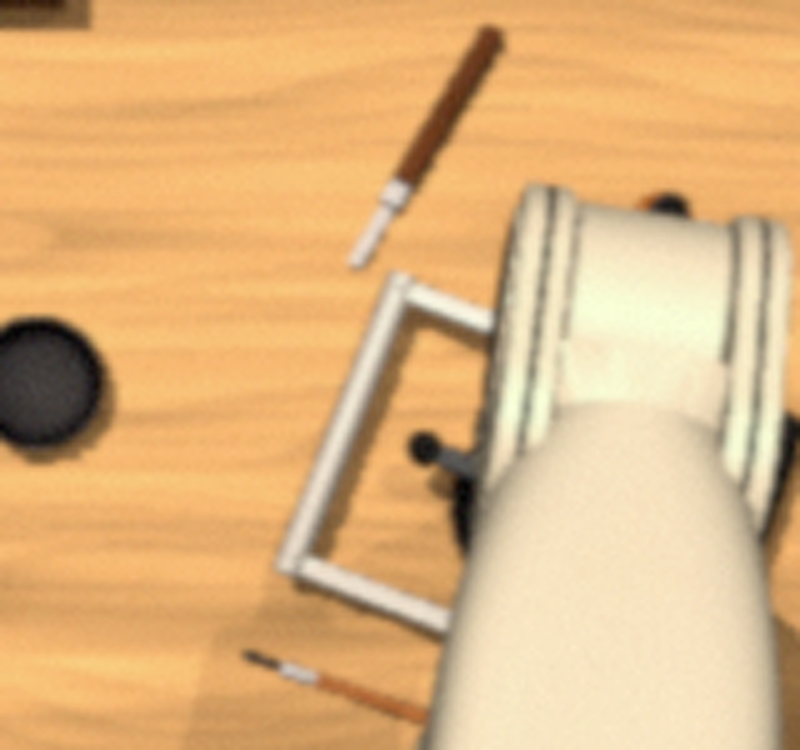

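Run:
```python
from h import *
tb=[.105,.088,.03]; tm=[.105,-.088,.03]; b=[.06,0,.052]
S=lambda u,v:Tc(u,v,230,130)
print(tri(S(430,338),Tc(425,447)))
obs=[('top',tm,Tc(400,280)),('top',tb,Tc(288,566)),('scene',tm,S(400,518)),('scene',tb,S(588,305)),('top',b,Tc(425,447)),('scene',b,S(430,338))]
p,r,pos=fit(obs);print(p,np.degrees(p[2]),r.round(1).tolist())
for n,l in dict(ball=b,bar=[.105,0,.03],pivot=[-.05,0,.052],foot=LM[3],footend=[-.128,-.088,.04]).items(): print(n,np.round(pos(p,l),4))
```

```text
(array([ 0.53308451, -0.02957628,  0.05242788]), np.float64(0.00275573694506012))
[ 0.51289286 -0.08501509  1.20792219] 69.20884366602152 [[-0.2, -1.6], [-0.8, 1.4], [-1.1, -0.5], [-0.0, -1.1], [-0.8, -0.3], [-0.4, 0.4]]
ball [ 0.5342 -0.0289  0.052 ]
bar [0.5502 0.0131 0.03  ]
pivot [ 0.4951 -0.1318  0.052 ]
foot [ 0.4738 -0.1879  0.042 ]
footend [ 0.5497 -0.2359  0.04  ]
```

```bash
sed -i 's/^P=.*/P=np.array([0.51289,-0.08502]); TH=1.2079/' h.py
python3 - <<'E'
from h import *
plan(W([.06,0,.11]),-20.8)
E
```

```text
t 8.8 shift units [ 0.009 -0.566  0.38 ]  roll units -0.016 | pos [ 0.512 -0.081  0.148] F [-0.   0.2 -0.1] yaw -22.2 w 0.0341
```

carry_out --pt "0 -0.3 0 -0.016 0.2" --pt "0 -0.57 0 -0.016 0.2" --pt "0.01 -0.57 0.2 -0.016 0.2" --pt "0.01 -0.57 0.38 -0.016 0.2" --pt "0.01 -0.57 0.38 -0.016 0.2" --pt "0.01 -0.57 0.38 -0.016 0.2"

```text
clock: 9.4
eef_pos: [0.5342, -0.0286, 0.11]
tool_rot: [0.984, -0.18, -0.0, 0.0]
ft_force: [-0.1, 0.3, 1.2]
grip_width: 0.0511
```

Run:
```python
from h import *
plan(W([.06,0,.058]),-20.8)
snap('scene','s10',(260,120,130,120),5)
cv2.imwrite('pics/s10.png',cv2.convertScaleAbs(cv2.imread('pics/s10.png'),alpha=2.4))
```

```text
t 9.4 shift units [0.001 0.003 0.52 ]  roll units 0.000 | pos [ 0.5342 -0.0286  0.11  ] F [-0.1  0.3  1.2] yaw -20.8 w 0.0511
```

View pics/s10.png

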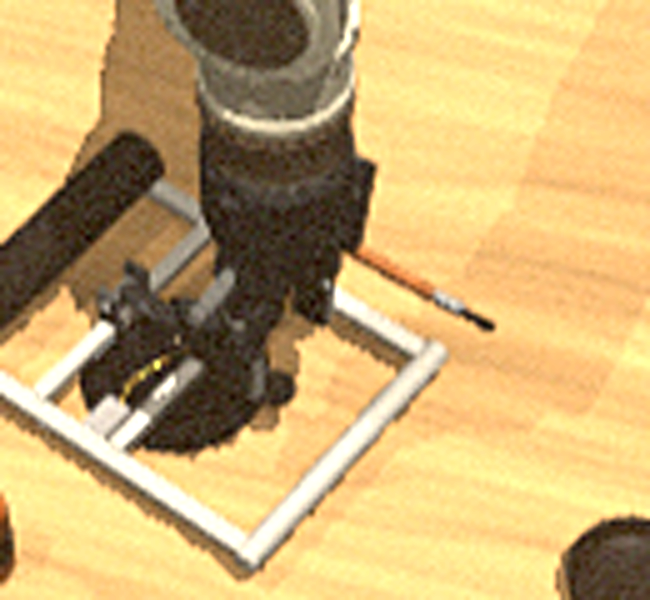

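carry_out --pt "0 0 0.25 0 0" --pt "0 0 0.52 0 0" --pt "0 0 0.52 0 -0.2" --pt "0 0 0.52 0 -0.4" --pt "0 0 0.52 0 -0.5" --pt "0 0 0.52 0 -0.5" --pt "0 0 0.52 0 -0.54" --pt "0 0 0.52 0 -0.54" --pt "0 0 0.52 0 -0.54"

```text
clock: 10.35
eef_pos: [0.535, -0.0286, 0.0586]
tool_rot: [0.984, -0.18, 0.001, -0.0]
ft_force: [-0.3, 0.3, 0.8]
grip_width: 0.0195
```

carry_out --pt "0 0 0 0 -0.56" --pt "0 0 0 0 -0.56" --pt "0 0 0 0 -0.56"

```text
clock: 10.65
eef_pos: [0.535, -0.0286, 0.0585]
tool_rot: [0.984, -0.18, 0.001, -0.0]
ft_force: [-1.0, 0.7, 5.8]
grip_width: 0.0193
```

carry_out --pt "0 0 0 0 -0.58" --pt "0 0 0 0 -0.58" --pt "0 0 0 0 -0.58"

```text
clock: 10.95
eef_pos: [0.535, -0.0286, 0.0585]
tool_rot: [0.984, -0.18, 0.001, -0.0]
ft_force: [-1.9, 1.7, 4.8]
grip_width: 0.0185
```

carry_out --pt "0 0 0 0 -0.56" --pt "0 0.003 -0.077 0 -0.56" --pt "0 0.011 -0.153 0 -0.56" --pt "0 0.024 -0.229 0 -0.56" --pt "0 0.043 -0.303 0 -0.56" --pt "0 0.066 -0.376 0 -0.56" --pt "0 0.095 -0.447 0 -0.56" --pt "0 0.095 -0.447 0 -0.56"

```text
clock: 11.75
eef_pos: [0.5311, -0.038, 0.1038]
tool_rot: [0.984, -0.181, 0.0, 0.0]
ft_force: [0.2, 1.3, -0.3]
grip_width: 0.019
```

Run:
```python
from h import *
plan(W([-.05+.11*np.cos(np.radians(24)),0,.052+.11*np.sin(np.radians(24))+.006]),-20.8)
snap('scene','s11',(250,120,130,120),5)
cv2.imwrite('pics/s11.png',cv2.convertScaleAbs(cv2.imread('pics/s11.png'),alpha=2.4))
```

```text
t 11.75 shift units [-0.003 -0.001  0.011]  roll units -0.000 | pos [ 0.5311 -0.038   0.1038] F [ 0.2  1.3 -0.3] yaw -20.8 w 0.019
```

View pics/s11.png

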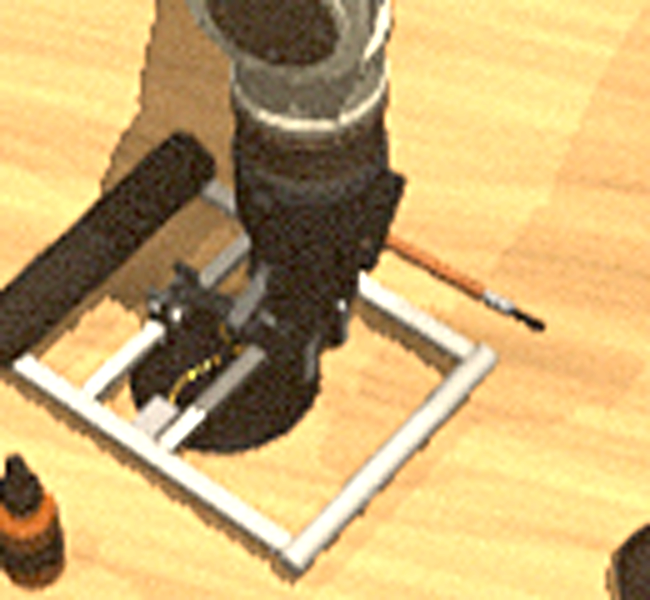

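carry_out --pt "0 0.03 -0.07 0 -0.55" --pt "0 0.07 -0.14 0 -0.55" --pt "0 0.11 -0.2 0 -0.55" --pt "0 0.16 -0.26 0 -0.55" --pt "0 0.21 -0.32 0 -0.55" --pt "0 0.27 -0.37 0 -0.55" --pt "0 0.33 -0.42 0 -0.55" --pt "0 0.33 -0.42 0 -0.55"

```text
clock: 12.6
eef_pos: [0.5193, -0.069, 0.1456]
tool_rot: [0.984, -0.181, 0.0, -0.0]
ft_force: [-1.9, 2.9, 2.8]
grip_width: 0.0191
```

Run:
```python
from h import *
plan(W([-.05+.11*np.cos(np.radians(52)),0,.052+.11*np.sin(np.radians(52))+.006]),-20.8)
snap('scene','s12',(240,110,130,120),5)
cv2.imwrite('pics/s12.png',cv2.convertScaleAbs(cv2.imread('pics/s12.png'),alpha=2.4))
```

```text
t 12.6 shift units [-0.003 -0.004  0.009]  roll units -0.000 | pos [ 0.5193 -0.069   0.1456] F [-1.9  2.9  2.8] yaw -20.8 w 0.0191
```

View pics/s12.png

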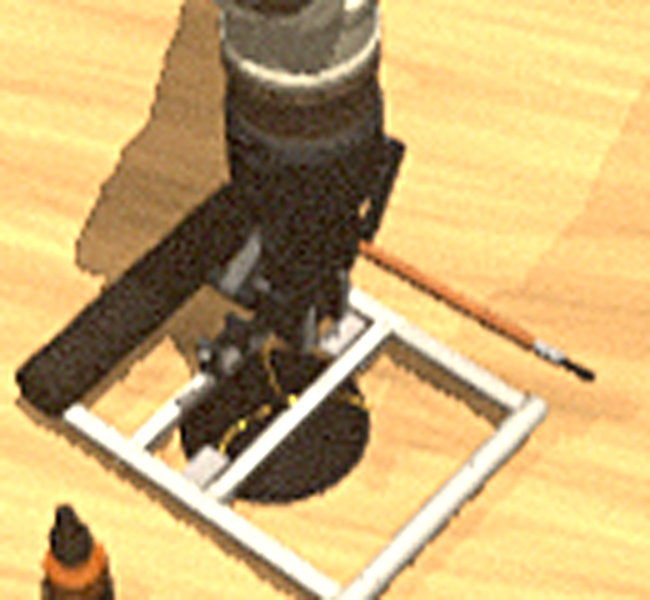

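```bash
python3 -c "
import numpy as np
f0=np.radians(52)
for a in list(range(56,116,4)):
  f=np.radians(a); print(a,'[0, %.2f, %.2f, 0, -0.55],'%(1.1*(np.cos(f0)-np.cos(f)),-1.1*(np.sin(f)-np.sin(f0))),end=' ')
"
```

```text
56 [0, 0.06, -0.05, 0, -0.55], 60 [0, 0.13, -0.09, 0, -0.55], 64 [0, 0.20, -0.12, 0, -0.55], 68 [0, 0.27, -0.15, 0, -0.55], 72 [0, 0.34, -0.18, 0, -0.55], 76 [0, 0.41, -0.20, 0, -0.55], 80 [0, 0.49, -0.22, 0, -0.55], 84 [0, 0.56, -0.23, 0, -0.55], 88 [0, 0.64, -0.23, 0, -0.55], 92 [0, 0.72, -0.23, 0, -0.55], 96 [0, 0.79, -0.23, 0, -0.55], 100 [0, 0.87, -0.22, 0, -0.55], 104 [0, 0.94, -0.20, 0, -0.55], 108 [0, 1.02, -0.18, 0, -0.55], 112 [0, 1.09, -0.15, 0, -0.55],
```

carry_out --pt "0 0.06 -0.05 0 -0.55" --pt "0 0.13 -0.09 0 -0.55" --pt "0 0.2 -0.12 0 -0.55" --pt "0 0.27 -0.15 0 -0.55" --pt "0 0.34 -0.18 0 -0.55" --pt "0 0.41 -0.2 0 -0.55" --pt "0 0.49 -0.22 0 -0.55" --pt "0 0.49 -0.22 0 -0.55"

```text
clock: 13.45
eef_pos: [0.5015, -0.1154, 0.1667]
tool_rot: [0.983, -0.181, -0.0, 0.0]
ft_force: [-2.1, 0.7, 1.3]
grip_width: 0.0191
```

Run:
```python
from h import *
plan(W([-.05+.11*np.cos(np.radians(80)),0,.052+.11*np.sin(np.radians(80))+.006]),-20.8)
snap('scene','s13',(240,100,130,120),5)
cv2.imwrite('pics/s13.png',cv2.convertScaleAbs(cv2.imread('pics/s13.png'),alpha=2.4))
```

```text
t 13.45 shift units [-0.001 -0.016  0.004]  roll units -0.001 | pos [ 0.5015 -0.1154  0.1667] F [-2.1  0.7  1.3] yaw -20.9 w 0.0191
```

View pics/s13.png

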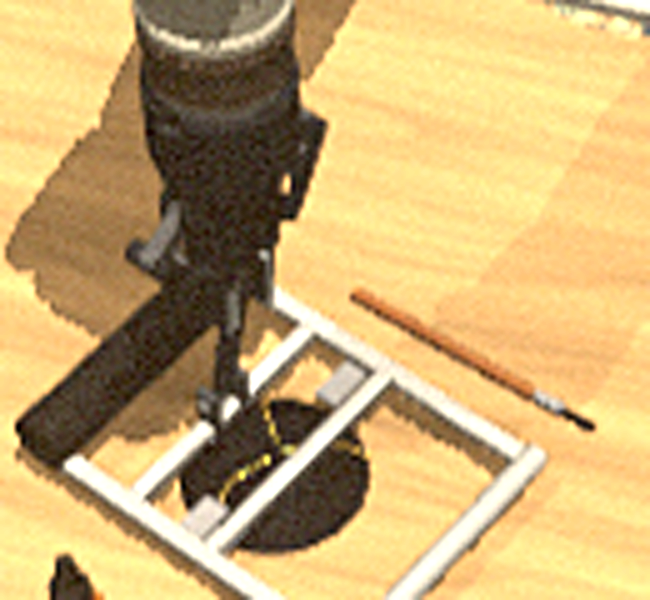

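carry_out --pt "0 0.07 -0.01 0 -0.55" --pt "0 0.15 -0.01 0 -0.55" --pt "0 0.23 -0.01 0 -0.55" --pt "0 0.3 -0.01 0 -0.55" --pt "0 0.38 0 0 -0.55" --pt "0 0.45 0.02 0 -0.55" --pt "0 0.53 0.04 0 -0.55" --pt "0 0.6 0.07 0 -0.55" --pt "0 0.6 0.07 0 -0.55"

```text
clock: 14.4
eef_pos: [0.4808, -0.1717, 0.1598]
tool_rot: [0.983, -0.181, 0.0, 0.001]
ft_force: [-1.8, -0.5, 4.3]
grip_width: 0.0193
```

Run:
```python
from h import *
plan(W([-.05+.11*np.cos(np.radians(112)),0,.052+.11*np.sin(np.radians(112))+.006]),-20.8)
snap('scene','s14',(230,90,130,120),5)
cv2.imwrite('pics/s14.png',cv2.convertScaleAbs(cv2.imread('pics/s14.png'),alpha=2.4))
```

```text
t 14.4 shift units [-0.008 -0.013 -0.002]  roll units -0.001 | pos [ 0.4808 -0.1717  0.1598] F [-1.8 -0.5  4.3] yaw -20.9 w 0.0193
```

View pics/s14.png

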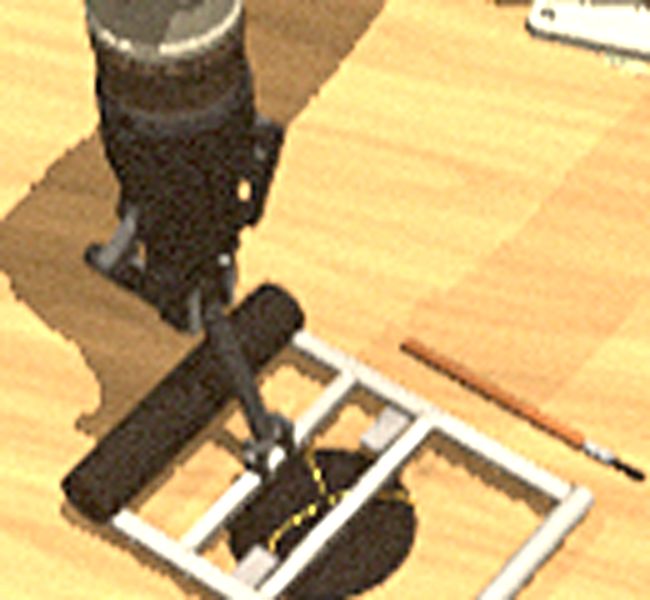

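Past centre at about 112°; open, let it drop to the stop, then lift clear.

carry_out --pt "0 0 0 0 -0.4" --pt "0 0 0 0 -0.1" --pt "0 0 0 0 0.1" --pt "0 0 0 0 0.1" --pt "0 0 -0.2 0 0.1" --pt "0 0 -0.5 0 0.1" --pt "0 0 -0.5 0 0.1"

```text
clock: 15.15
eef_pos: [0.4832, -0.1709, 0.2135]
tool_rot: [0.984, -0.18, 0.004, 0.001]
ft_force: [0.7, -0.4, 0.0]
grip_width: 0.047
```

Run:
```python
from h import *
plan(W([.105,0,.12]),69.2)
plan(W([.105,0,.12]),69.2-180)
print(bot.get_obs()['joint_pos'])
snap('scene','s15',(230,90,130,150),5)
cv2.imwrite('pics/s15.png',cv2.convertScaleAbs(cv2.imread('pics/s15.png'),alpha=2.4)[:,:650][:600+150])
b=W([-.05+.11*np.cos(2.2),0,.052+.11*np.sin(2.2)]); print((proj('scene',b)-[230,90])*5)
```

```text
t 15.15 shift units [-0.032 -1.958  0.936]  roll units -0.999 | pos [ 0.4832 -0.1709  0.2135] F [ 0.7 -0.4  0. ] yaw -20.7 w 0.047
t 15.15 shift units [-0.032 -1.958  0.936]  roll units 1.001 | pos [ 0.4832 -0.1709  0.2135] F [ 0.7 -0.4  0. ] yaw -20.7 w 0.047
[-3.40006255e-01  2.82190171e-01 -5.26747791e-02  1.22842071e+00
  1.64608296e-04  1.59281472e+00]
[[166.64501625 281.46299983]]
```

View pics/s15.png

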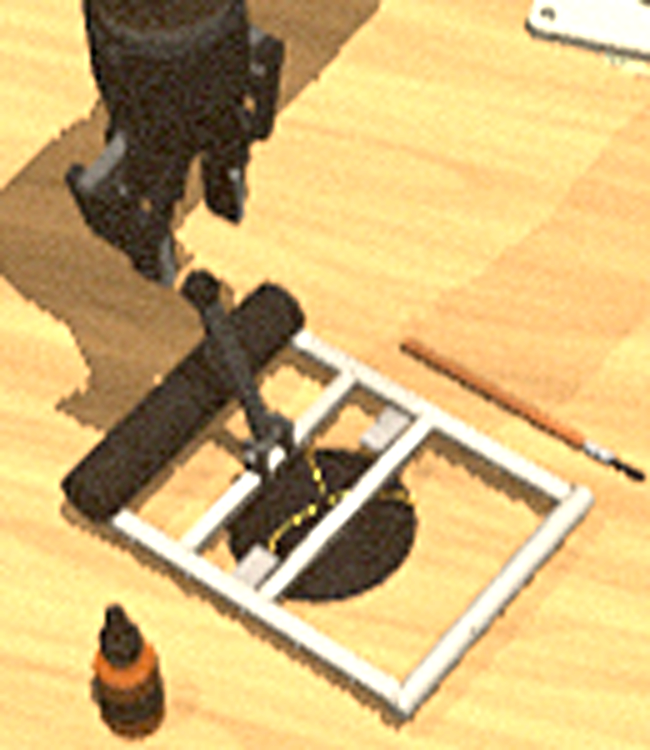

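Run:
```python
from h import *
snap('scene','s16',(230,90,130,150),5)
cv2.imwrite('pics/s16.png',cv2.convertScaleAbs(cv2.imread('pics/s16.png'),alpha=2.4))
for a in (1.9,2.,2.1,2.2):
  b=W([-.05+.11*np.cos(a),0,.052+.11*np.sin(a)]); print(a,(proj('scene',b)[0]-[230,90])*5)
print((proj('scene',np.array([W([-.05,0,.052]),W([.105,.088,.03]),W([.105,-.088,.03]),W([-.11,-.088,.042]),W([-.11,.088,.042])]))-[230,90])*5)
```

```text
1.9 [206.06515862 288.44461094]
2.0 [191.92676391 284.45759579]
2.1 [178.7422113  282.13057975]
2.2 [166.64501625 281.46299983]
[[269.28912157 439.63091259]
 [585.82406365 497.62598579]
 [392.32770038 713.39754173]
 [ 84.49288489 499.22120893]
 [286.96449031 304.11354179]]
```

View pics/s16.png

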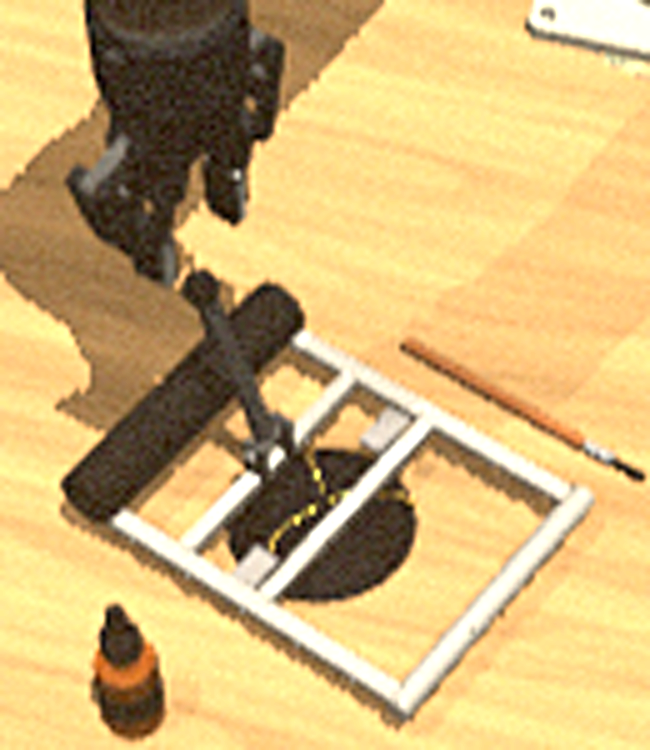

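carry_out --pt "0 -0.4 0 0 0.1" --pt "0 -0.8 0 -0.1 0.1" --pt "0 -1 0 -0.2 0.1" --pt "0 -1 0 -0.3 0.1" --pt "0 -1 0 -0.4 0.1"

```text
clock: 15.75
eef_pos: [0.5156, -0.0756, 0.208]
tool_rot: [0.992, 0.123, -0.001, -0.0]
ft_force: [0.2, -0.7, 0.4]
grip_width: 0.0468
```

Run:
```python
from h import *
snap('scene','s17',(230,110,130,130),5)
snap('top','t17',(260,110,180,150),4)
for f in('s17','t17'):cv2.imwrite(f'pics/{f}.png',cv2.convertScaleAbs(cv2.imread(f'pics/{f}.png'),alpha=2.2))
plan(W([.105,0,.12]),69.2)
```

```text
t 15.85 shift units [ 0.55  -0.786  0.882]  roll units -0.617 | pos [ 0.5155 -0.0762  0.2082] F [-0.1  0.2  0.7] yaw 13.6 w 0.0469
```

View pics/s17.png

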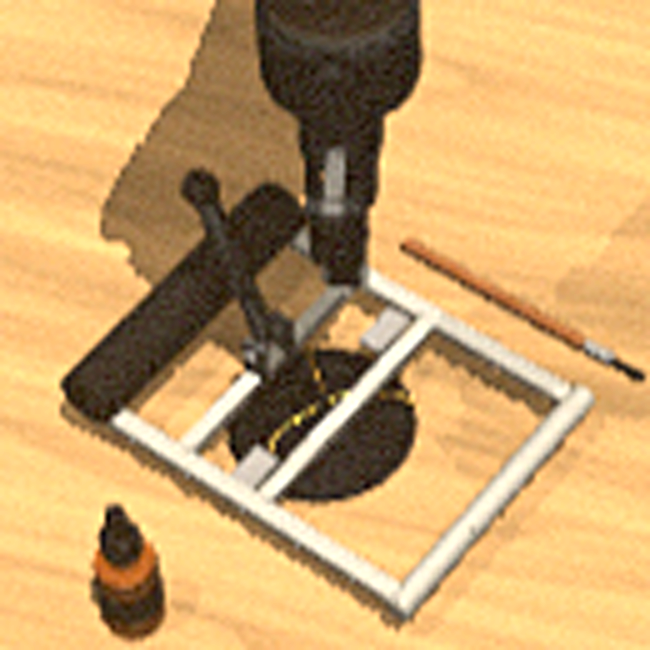

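View pics/t17.png

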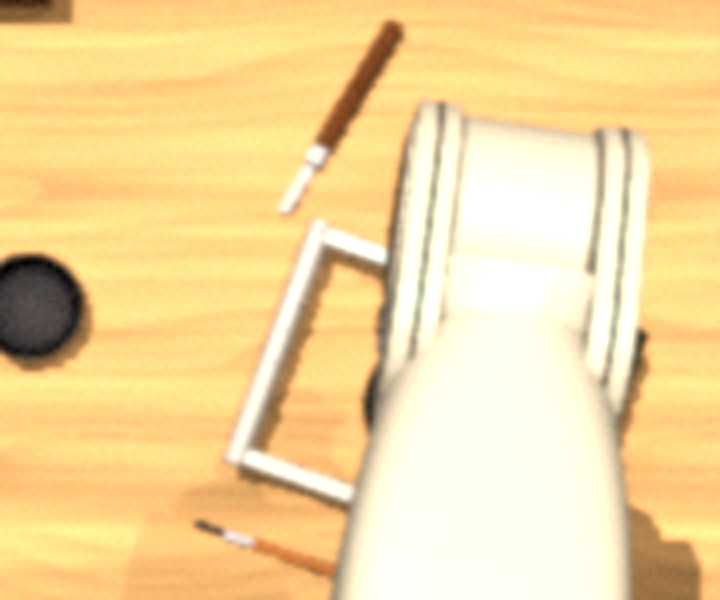

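Run:
```python
from h import *
tb=[.105,.088,.03]; tm=[.105,-.088,.03]
S=lambda u,v:Tc(u,v,230,110); T=lambda u,v:Tc(u,v,260,110,4)
obs=[('top',tm,T(320,225)),('top',tb,T(238,460)),('scene',tm,S(400,605)),('scene',tb,S(588,393)),('scene',[-.11,-.088,.042],S(86,395)),('scene',[-.11,.088,.042],S(286,204))]
p,r,pos=fit(obs);print(p,np.degrees(p[2]),r.round(1).tolist())
x=np.array([np.cos(p[2]),np.sin(p[2]),0]); y=np.array([-x[1],x[0],0]); o0=np.r_[p[:2],0]
for nm,uv in(('ball',S(201,187)),('hinge',S(270,345))):
  e,d=ray('scene',uv); q=e+d*(((o0-e)@y)/(d@y)); a=np.array([(q-o0)@x+.05,q[2]-.052]); print(nm,a,np.hypot(*a),np.arctan2(a[1],a[0]))
```

```text
[ 0.50944516 -0.08712717  1.21832761] 69.8050299451059 [[0.2, -0.4], [-1.8, 1.4], [-1.0, 0.7], [-0.5, -0.2], [-0.2, 0.5], [-0.2, -0.5]]
ball [-0.03891662  0.10076258] 0.10801667298823978 1.9393680954980086
hinge [ 8.14177546e-05 -7.72099673e-03] 0.007721425996342628 -1.560251737823421
```

```bash
sed -i 's/^P=.*/P=np.array([0.50945,-0.08713]); TH=1.2183/' h.py
python3 - <<'E'
from h import *
plan(W([-.045,0,.165]),-20.2)
E
```

```text
t 15.85 shift units [-0.334  0.466  0.433]  roll units 0.376 | pos [ 0.5155 -0.0762  0.2082] F [-0.1  0.2  0.7] yaw 13.6 w 0.0469
```

carry_out --pt "-0.33 0.47 0 0.376 -1" --pt "-0.33 0.47 0 0.376 -1" --pt "-0.33 0.47 0 0.376 -1" --pt "-0.33 0.47 0 0.376 -1" --pt "-0.33 0.47 0.2 0.376 -1" --pt "-0.33 0.47 0.43 0.376 -1" --pt "-0.33 0.47 0.43 0.376 -1"

```text
clock: 16.55
eef_pos: [0.4924, -0.1297, 0.1631]
tool_rot: [0.984, -0.177, -0.004, -0.0]
ft_force: [-0.3, -0.3, -0.2]
grip_width: 0.0001
```

Run:
```python
from h import *
plan(W([-.096,0,.165]),-20.2)
snap('scene','s18',(230,110,130,130),5)
for f in('s18',):cv2.imwrite(f'pics/{f}.png',cv2.convertScaleAbs(cv2.imread(f'pics/{f}.png'),alpha=2.2))
```

```text
t 16.55 shift units [ 0.015  0.501 -0.018]  roll units -0.002 | pos [ 0.4924 -0.1297  0.1631] F [-0.3 -0.3 -0.2] yaw -20.4 w 0.0001
```

View pics/s18.png

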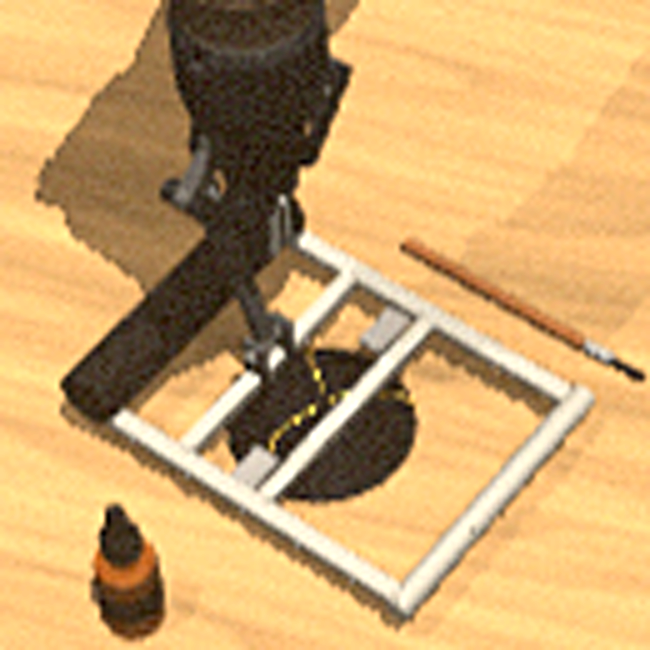

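carry_out --pt "0 0.08 0 0 -1" --pt "0 0.16 0 0 -1" --pt "0 0.24 0 0 -1" --pt "0 0.32 0 0 -1" --pt "0 0.4 0 0 -1" --pt "0 0.4 0 0 -1"

```text
clock: 17.2
eef_pos: [0.481, -0.1689, 0.1669]
tool_rot: [0.984, -0.177, 0.0, 0.0]
ft_force: [0.2, -0.5, 0.2]
grip_width: -0.0002
```

carry_out --pt "0 0.05 0 0 -1" --pt "0 0.1 0 0 -1" --pt "0 0.1 0 0 -1"

```text
clock: 17.5
eef_pos: [0.4779, -0.1771, 0.1667]
tool_rot: [0.984, -0.176, 0.0, -0.001]
ft_force: [1.0, 0.9, 1.6]
grip_width: -0.0002
```

Run:
```python
from h import *
plan(W([-.096,0,.165]),-20.2)
snap('scene','s19',(230,110,130,130),5)
for f in('s19',):cv2.imwrite(f'pics/{f}.png',cv2.convertScaleAbs(cv2.imread(f'pics/{f}.png'),alpha=2.2))
```

```text
t 17.5 shift units [-0.015  0.007  0.017]  roll units -0.001 | pos [ 0.4779 -0.1771  0.1667] F [1.  0.9 1.6] yaw -20.2 w -0.0002
```

View pics/s19.png

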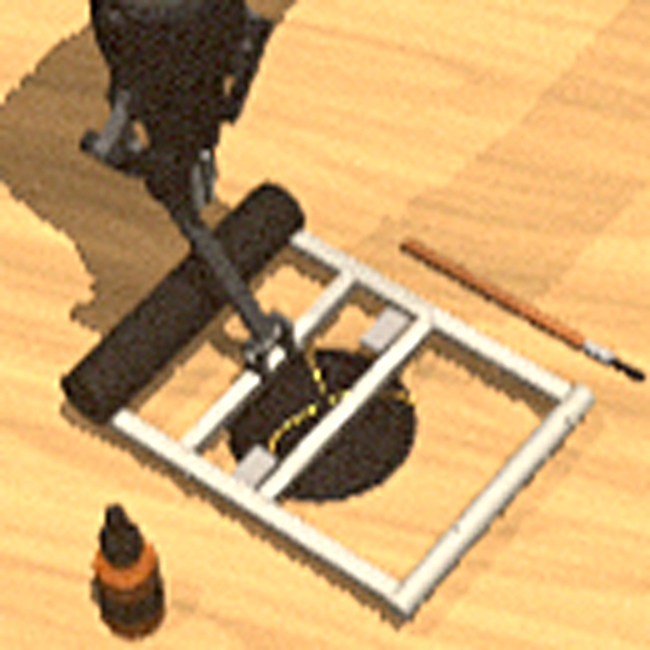

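carry_out --pt "0 0.04 0 0 -1" --pt "0 0.08 0 0 -1" --pt "0 0.08 0 0 -1"

```text
clock: 17.85
eef_pos: [0.475, -0.1849, 0.1667]
tool_rot: [0.984, -0.176, -0.0, -0.0]
ft_force: [0.3, 2.5, 0.3]
grip_width: -0.0002
```

carry_out --pt "0 -0.1 0 0 -1" --pt "0 -0.3 -0.3 0 -1" --pt "0 -0.8 -0.6 0 -1" --pt "0 -0.8 -0.6 0 -0.5" --pt "0 -0.8 -0.6 0 0"

```text
clock: 18.35
eef_pos: [0.5039, -0.1084, 0.2277]
tool_rot: [0.985, -0.174, 0.001, 0.0]
ft_force: [-0.9, 0.2, -0.2]
grip_width: 0.0285
```

Run:
```python
from h import *
plan(W([-.096,0,.165]),-20.2)
snap('scene','s20',(230,110,130,130),5)
for f in('s20',):cv2.imwrite(f'pics/{f}.png',cv2.convertScaleAbs(cv2.imread(f'pics/{f}.png'),alpha=2.2))
```

```text
t 18.35 shift units [-0.025  0.741  0.627]  roll units 0.002 | pos [ 0.5039 -0.1084  0.2277] F [-0.9  0.2 -0.2] yaw -20.1 w 0.0285
```

View pics/s20.png

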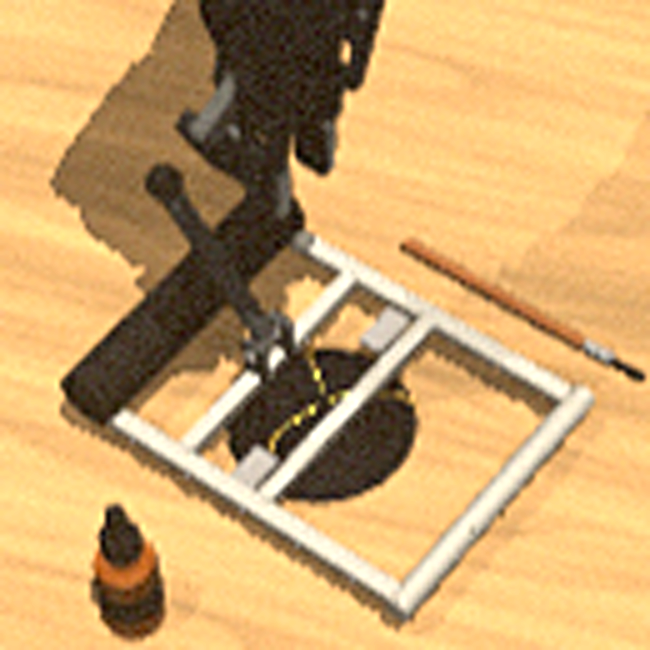

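```bash
cat >> h.py <<'E'
def legang(uv):
    p=np.r_[P,TH]; x=np.array([np.cos(TH),np.sin(TH),0]); y=np.array([-x[1],x[0],0]); o0=np.r_[P,0]
    e,d=ray('scene',uv); q=e+d*(((o0-e)@y)/(d@y)); a=np.array([(q-o0)@x+.05,q[2]-.052]); return a,np.hypot(*a),np.arctan2(a[1],a[0])
E
python3 - <<'E'
from h import *
for uv in((163,182),(165,183)): print(legang(Tc(*uv,230,110)))
for a in (2.1,2.15,2.2,2.25):
  b=W([-.05+.11*np.cos(a),0,.052+.11*np.sin(a)]); print(a,(proj('scene',b)[0]-[230,110]+.4)*5)
plan(W([.105,0,.12]),69.8)
E
```

```text
(array([-0.06709112,  0.08502478]), np.float64(0.10830711785624882), np.float64(2.2388415247788376))
(array([-0.06566368,  0.08520255]), np.float64(0.10756948018210076), np.float64(2.2274001843851208))
2.1 [177.8755234  179.79599707]
2.15 [171.64004931 179.32410114]
2.2 [165.69362472 179.26307967]
2.25 [160.05024948 179.6094748 ]
t 18.4 shift units [-0.013 -1.281  1.064]  roll units -0.999 | pos [ 0.5028 -0.1092  0.2265] F [-0.5 -0.5 -0.1] yaw -20.1 w 0.0359
```

carry_out --pt "0 -0.4 0 -0.999 0" --pt "0 -0.8 0 -0.999 0" --pt "0 -1 0 -0.999 0" --pt "0 -1 0 -0.999 0" --pt "0 -1 0 -0.999 0" --pt "0 -1 0 -0.999 0" --pt "0 -1 0 -0.999 0" --pt "0 -1 0 -0.999 0" --pt "0 -1 0.3 -0.999 0" --pt "0 -1 0.5 -0.999 0" --pt "0 -1 0.5 -0.999 0" --pt "0 -1 0.5 -0.999 0"

```text
clock: 19.6
eef_pos: [0.5357, -0.0171, 0.1743]
tool_rot: [0.821, 0.57, -0.002, -0.001]
ft_force: [0.1, 0.2, -0.3]
grip_width: 0.043
```

Run:
```python
from h import *
plan(W([.105,0,.10]),69.8)
print(bot.get_obs()['joint_pos'].round(2))
snap('scene','s21',(230,90,150,150),5)
snap('top','t21',(260,110,180,150),4)
for f in('s21','t21'):cv2.imwrite(f'pics/{f}.png',cv2.convertScaleAbs(cv2.imread(f'pics/{f}.png'),alpha=2.2))
```

```text
t 19.6 shift units [ 0.304 -0.002  0.743]  roll units -0.003 | pos [ 0.5357 -0.0171  0.1743] F [ 0.1  0.2 -0.3] yaw 69.6 w 0.043
[-0.03  0.36 -0.04  1.17 -0.    0.33]
```

View pics/s21.png

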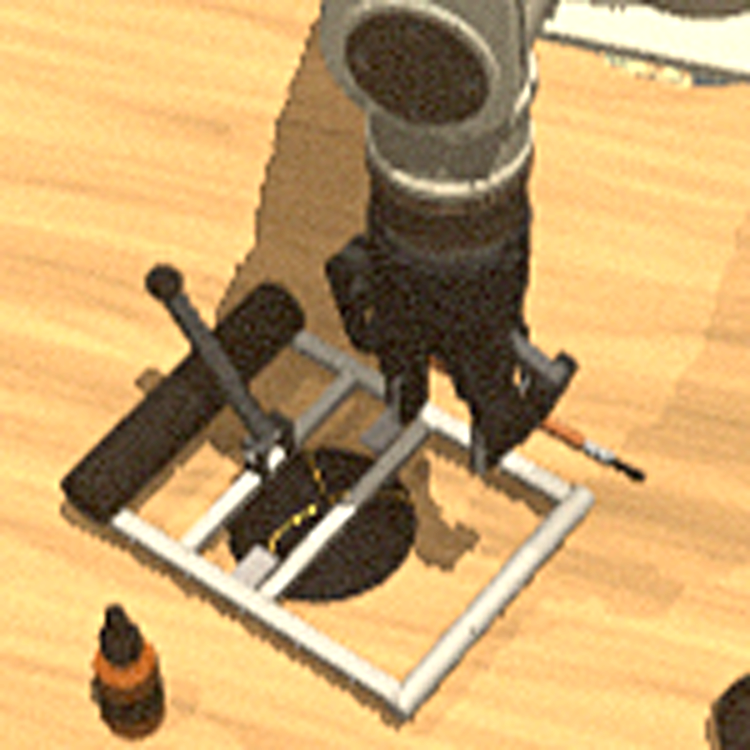

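View pics/t21.png

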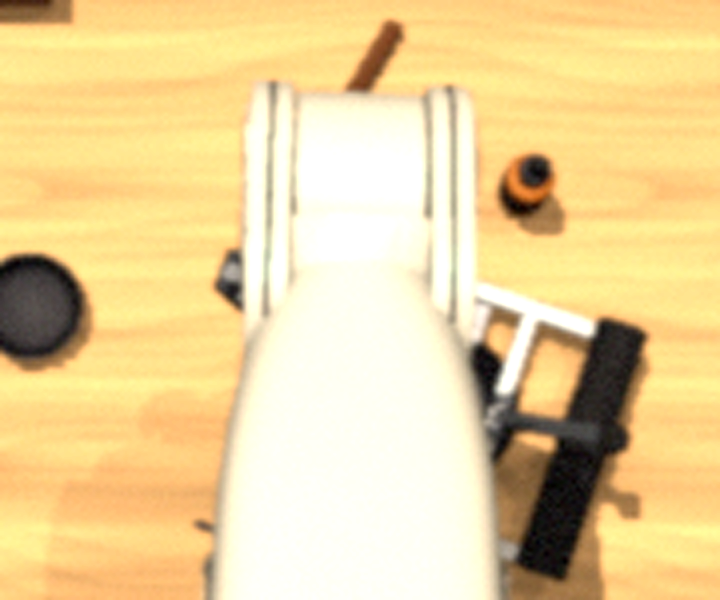

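carry_out --pt "0.15 0 0 0 0" --pt "0.3 0 0.2 0 0" --pt "0.3 0 0.5 0 0" --pt "0.3 0 0.8 0 0" --pt "0.3 0 0.8 0 0" --pt "0.3 0 0.8 0 0"

```text
clock: 20.3
eef_pos: [0.548, 0.0129, 0.097]
tool_rot: [0.821, 0.571, -0.0, -0.0]
ft_force: [0.6, -0.5, -0.2]
grip_width: 0.043
```

Run:
```python
from h import *
plan(W([.105,0,.037]),69.8)
snap('scene','s22',(250,110,130,130),5)
for f in('s22',):cv2.imwrite(f'pics/{f}.png',cv2.convertScaleAbs(cv2.imread(f'pics/{f}.png'),alpha=2.2))
```

```text
t 20.3 shift units [-0.022 -0.016  0.6  ]  roll units -0.001 | pos [0.548  0.0129 0.097 ] F [ 0.6 -0.5 -0.2] yaw 69.7 w 0.043
```

View pics/s22.png

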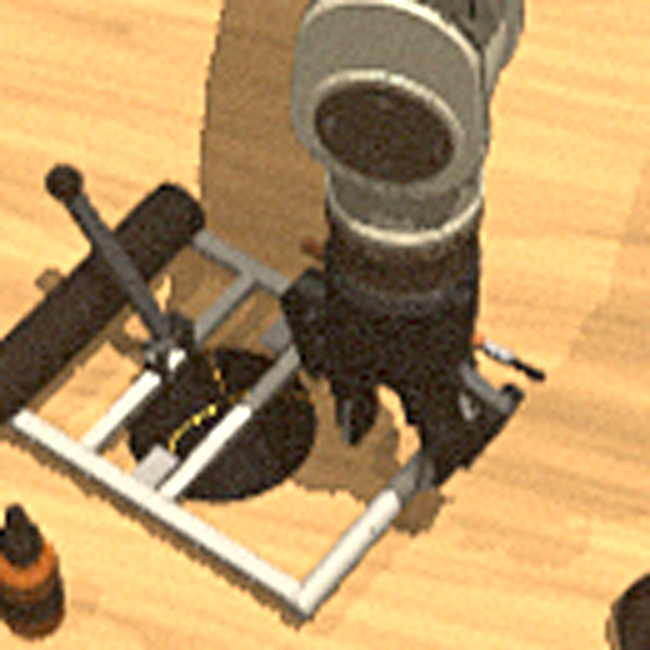

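carry_out --pt "-0.02 -0.02 0.2 0 0" --pt "-0.02 -0.02 0.4 0 0" --pt "-0.02 -0.02 0.59 0 0" --pt "-0.02 -0.02 0.59 0 0" --pt "-0.02 -0.02 0.59 0 -0.3" --pt "-0.02 -0.02 0.59 0 -0.55" --pt "-0.02 -0.02 0.59 0 -0.6" --pt "-0.02 -0.02 0.59 0 -0.6" --pt "-0.02 -0.02 0.59 0 -0.65" --pt "-0.02 -0.02 0.59 0 -0.65" --pt "-0.02 -0.02 0.59 0 -0.65"

```text
clock: 21.45
eef_pos: [0.5461, 0.0115, 0.0387]
tool_rot: [0.821, 0.571, 0.001, 0.0]
ft_force: [0.2, 2.1, 6.3]
grip_width: 0.0152
```

Run:
```python
from h import *
plan(W([.105,0,.037]),69.8)
snap('scene','s23',(250,110,130,130),5)
for f in('s23',):cv2.imwrite(f'pics/{f}.png',cv2.convertScaleAbs(cv2.imread(f'pics/{f}.png'),alpha=2.2))
```

```text
t 21.45 shift units [-0.002 -0.003  0.017]  roll units -0.001 | pos [0.5461 0.0115 0.0387] F [0.2 2.1 6.3] yaw 69.7 w 0.0152
```

View pics/s23.png

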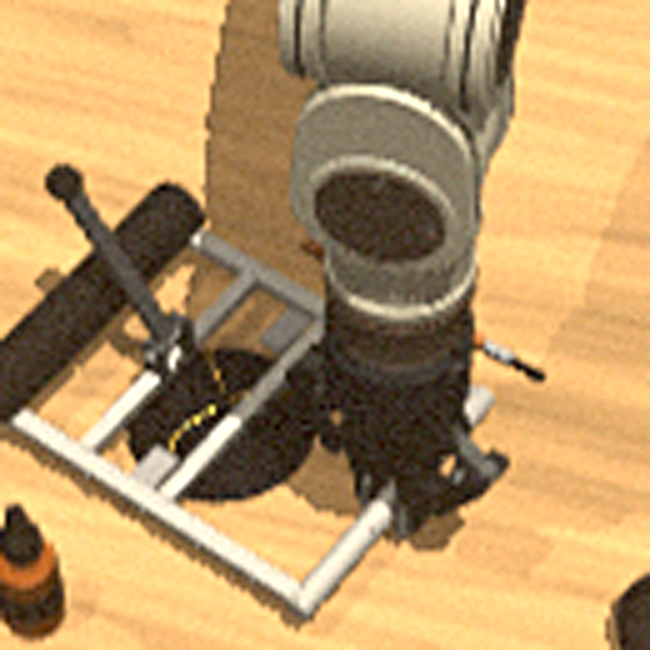

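```bash
cat >> h.py <<'E'
def bar(t):
    a=np.radians(t)
    if t<=28.2: return np.array([-70+177.6*np.cos(np.radians(9.73)+a),177.6*np.sin(np.radians(9.73)+a)])
    return np.array([-124.9-18*(a-np.radians(28.2))+215.3*np.cos(a-np.radians(3.19)),18+215.3*np.sin(a-np.radians(3.19))])
def seg(t0,t1,n):
    for t in np.linspace(t0,t1,n+1)[1:]:
        d=(bar(t)-bar(t0))/100; print('%.1f [%.2f, 0, %.2f, 0, -0.67]'%(t,d[0],-d[1]))
E
python3 -c "
from h import *
print(bar(0),bar(28.2),bar(28.21),bar(90)); seg(0,27,12)"
```

```text
[105.04524409  30.0153714 ] [ 70.08419118 109.17041441] [ 70.19315167 109.05781875] [-132.3341911   232.96639086]
2.2 [-0.01, 0, -0.07, 0, -0.67]
4.5 [-0.03, 0, -0.14, 0, -0.67]
6.8 [-0.05, 0, -0.20, 0, -0.67]
9.0 [-0.07, 0, -0.27, 0, -0.67]
11.2 [-0.09, 0, -0.34, 0, -0.67]
13.5 [-0.12, 0, -0.40, 0, -0.67]
15.8 [-0.15, 0, -0.46, 0, -0.67]
18.0 [-0.18, 0, -0.53, 0, -0.67]
20.2 [-0.21, 0, -0.59, 0, -0.67]
22.5 [-0.25, 0, -0.65, 0, -0.67]
24.8 [-0.29, 0, -0.71, 0, -0.67]
27.0 [-0.33, 0, -0.76, 0, -0.67]
```

carry_out --pt "0 0 0 0 -0.67" --pt "-0.01 0 -0.07 0 -0.67" --pt "-0.03 0 -0.14 0 -0.67" --pt "-0.05 0 -0.2 0 -0.67" --pt "-0.07 0 -0.27 0 -0.67" --pt "-0.09 0 -0.34 0 -0.67" --pt "-0.12 0 -0.4 0 -0.67" --pt "-0.12 0 -0.4 0 -0.67"

```text
clock: 22.3
eef_pos: [0.5417, -0.0004, 0.0789]
tool_rot: [0.821, 0.571, 0.001, 0.001]
ft_force: [0.8, 2.8, -2.2]
grip_width: 0.0146
```

Run:
```python
from h import *
plan(W([.105-.012,0,.037+.04]),69.8)
snap('scene','s24',(230,100,140,130),5)
for f in('s24',):cv2.imwrite(f'pics/{f}.png',cv2.convertScaleAbs(cv2.imread(f'pics/{f}.png'),alpha=2.2))
```

```text
t 22.3 shift units [ 0.005 -0.003  0.019]  roll units -0.002 | pos [ 5.417e-01 -4.000e-04  7.890e-02] F [ 0.8  2.8 -2.2] yaw 69.6 w 0.0146
```

View pics/s24.png

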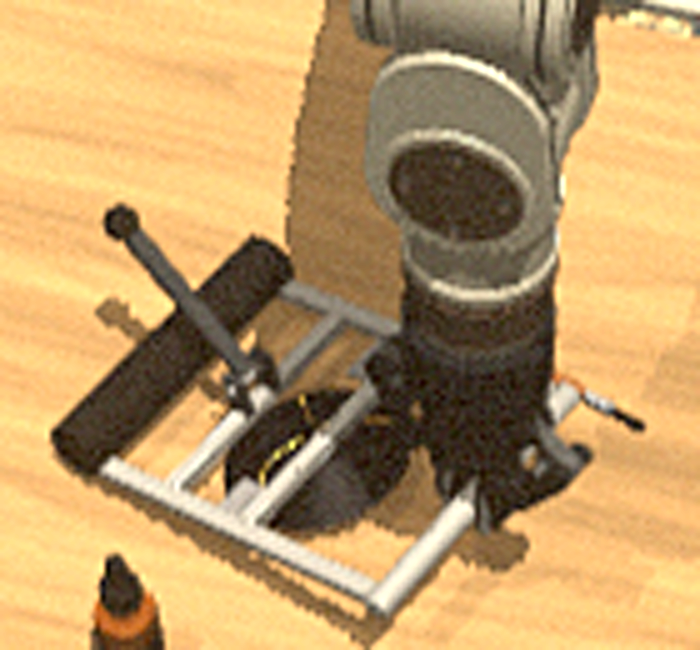

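```bash
python3 -c "
from h import *
seg(13.5,42,13)"
```

```text
15.7 [-0.03, 0, -0.06, 0, -0.67]
17.9 [-0.06, 0, -0.12, 0, -0.67]
20.1 [-0.09, 0, -0.18, 0, -0.67]
22.3 [-0.13, 0, -0.24, 0, -0.67]
24.5 [-0.16, 0, -0.30, 0, -0.67]
26.7 [-0.20, 0, -0.35, 0, -0.67]
28.8 [-0.24, 0, -0.41, 0, -0.67]
31.0 [-0.29, 0, -0.49, 0, -0.67]
33.2 [-0.33, 0, -0.56, 0, -0.67]
35.4 [-0.38, 0, -0.63, 0, -0.67]
37.6 [-0.43, 0, -0.70, 0, -0.67]
39.8 [-0.49, 0, -0.76, 0, -0.67]
42.0 [-0.55, 0, -0.83, 0, -0.67]
```

carry_out --pt "-0.03 0 -0.06 0 -0.67" --pt "-0.06 0 -0.12 0 -0.67" --pt "-0.09 0 -0.18 0 -0.67" --pt "-0.13 0 -0.24 0 -0.67" --pt "-0.16 0 -0.3 0 -0.67" --pt "-0.2 0 -0.35 0 -0.67" --pt "-0.24 0 -0.41 0 -0.67" --pt "-0.24 0 -0.41 0 -0.67"

```text
clock: 23.15
eef_pos: [0.5329, -0.0234, 0.1195]
tool_rot: [0.821, 0.571, 0.0, 0.001]
ft_force: [2.3, 1.3, -2.0]
grip_width: 0.0147
```

```bash
cat >> h.py <<'E'
def look(n,box,k=5,cam='scene',a=2.2):
    snap(cam,n,box,k); cv2.imwrite(f'pics/{n}.png',cv2.convertScaleAbs(cv2.imread(f'pics/{n}.png'),alpha=a))
def st(t):
    b=bar(t); plan(W([b[0]/1e3,0,b[1]/1e3+.0085]),69.7)
E
python3 - <<'E'
from h import *
st(28.8); look('s25',(220,90,140,140))
E
```

```text
t 23.15 shift units [ 0.012  0.    -0.   ]  roll units -0.001 | pos [ 0.5329 -0.0234  0.1195] F [ 2.3  1.3 -2. ] yaw 69.6 w 0.0147
```

View pics/s25.png

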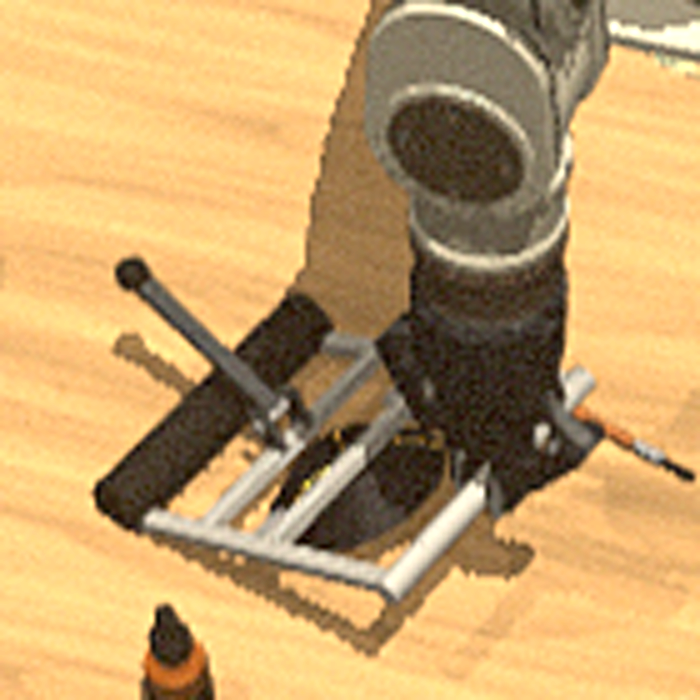

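```bash
python3 -c "
from h import *
seg(28.8,48,9)"
```

```text
30.9 [-0.04, 0, -0.07, 0, -0.67]
33.1 [-0.09, 0, -0.14, 0, -0.67]
35.2 [-0.14, 0, -0.21, 0, -0.67]
37.3 [-0.19, 0, -0.28, 0, -0.67]
39.5 [-0.24, 0, -0.34, 0, -0.67]
41.6 [-0.29, 0, -0.41, 0, -0.67]
43.7 [-0.35, 0, -0.47, 0, -0.67]
45.9 [-0.41, 0, -0.53, 0, -0.67]
48.0 [-0.47, 0, -0.59, 0, -0.67]
```

carry_out --pt "-0.04 0 -0.07 0 -0.67" --pt "-0.09 0 -0.14 0 -0.67" --pt "-0.14 0 -0.21 0 -0.67" --pt "-0.19 0 -0.28 0 -0.67" --pt "-0.24 0 -0.34 0 -0.67" --pt "-0.29 0 -0.41 0 -0.67" --pt "-0.35 0 -0.47 0 -0.67" --pt "-0.41 0 -0.53 0 -0.67" --pt "-0.47 0 -0.59 0 -0.67" --pt "-0.47 0 -0.59 0 -0.67"

```text
clock: 24.2
eef_pos: [0.5168, -0.0674, 0.1791]
tool_rot: [0.821, 0.571, 0.001, 0.001]
ft_force: [2.0, 5.4, 1.4]
grip_width: 0.015
```

Run:
```python
from h import *
st(48); look('s26',(210,80,140,140))
```

```text
t 24.2 shift units [ 0.005 -0.001  0.009]  roll units -0.001 | pos [ 0.5168 -0.0674  0.1791] F [2.  5.4 1.4] yaw 69.6 w 0.015
```

View pics/s26.png

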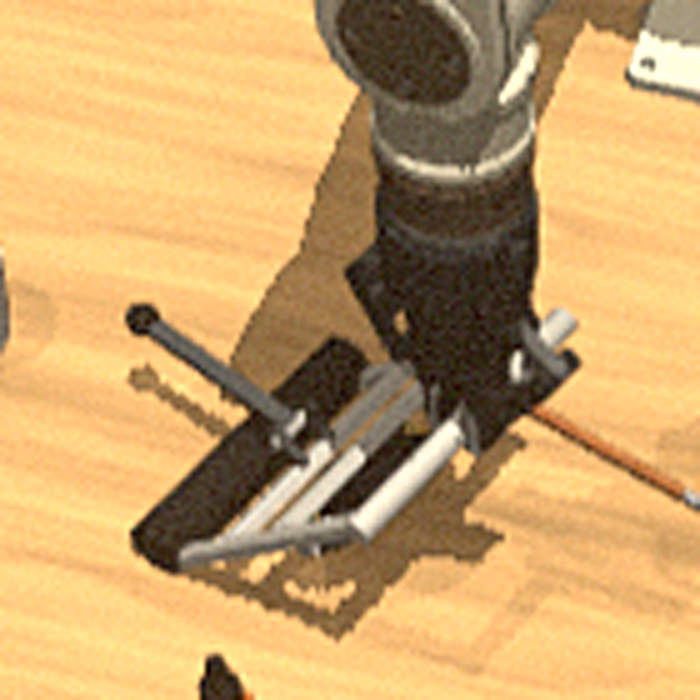

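```bash
python3 -c "
from h import *
seg(48,70,11)"
```

```text
50.0 [-0.06, 0, -0.05, 0, -0.67]
52.0 [-0.12, 0, -0.10, 0, -0.67]
54.0 [-0.19, 0, -0.15, 0, -0.67]
56.0 [-0.25, 0, -0.20, 0, -0.67]
58.0 [-0.32, 0, -0.24, 0, -0.67]
60.0 [-0.39, 0, -0.28, 0, -0.67]
62.0 [-0.46, 0, -0.32, 0, -0.67]
64.0 [-0.53, 0, -0.36, 0, -0.67]
66.0 [-0.60, 0, -0.40, 0, -0.67]
68.0 [-0.67, 0, -0.43, 0, -0.67]
70.0 [-0.75, 0, -0.46, 0, -0.67]
```

carry_out --pt "-0.06 0 -0.05 0 -0.67" --pt "-0.12 0 -0.1 0 -0.67" --pt "-0.19 0 -0.15 0 -0.67" --pt "-0.25 0 -0.2 0 -0.67" --pt "-0.32 0 -0.24 0 -0.67" --pt "-0.39 0 -0.28 0 -0.67" --pt "-0.46 0 -0.32 0 -0.67" --pt "-0.53 0 -0.36 0 -0.67" --pt "-0.6 0 -0.4 0 -0.67" --pt "-0.67 0 -0.43 0 -0.67" --pt "-0.75 0 -0.46 0 -0.67" --pt "-0.75 0 -0.46 0 -0.67"

```text
clock: 25.45
eef_pos: [0.4917, -0.1363, 0.227]
tool_rot: [0.821, 0.571, 0.003, 0.001]
ft_force: [0.6, 8.5, 14.8]
grip_width: 0.0144
```

Run:
```python
from h import *
st(70); look('s27',(190,70,150,140))
```

```text
t 25.45 shift units [-0.01  -0.003  0.026]  roll units 0.000 | pos [ 0.4917 -0.1363  0.227 ] F [ 0.6  8.5 14.8] yaw 69.7 w 0.0144
```

View pics/s27.png

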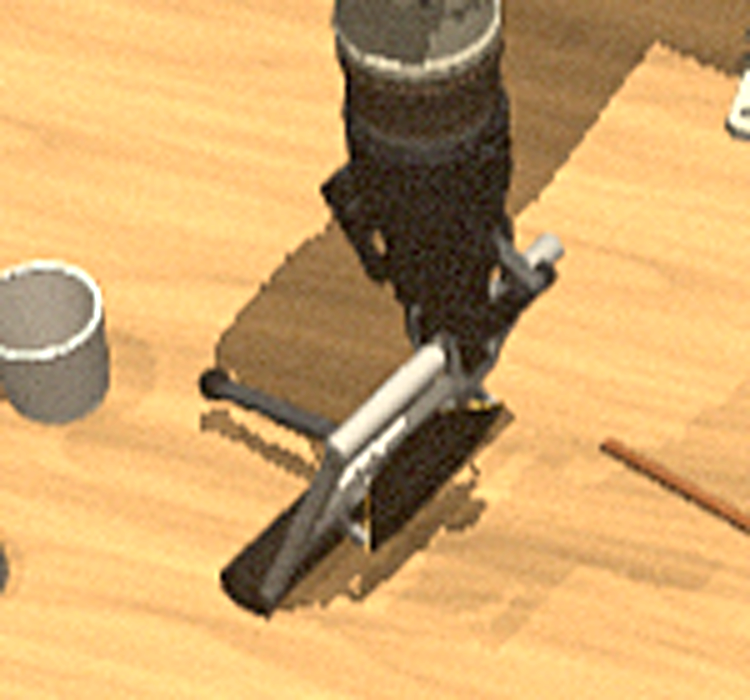

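```bash
python3 -c "
from h import *
print('cup',at('top',(495,243),.035),'tin',at('top',(490,188),.016),'ball final',W([-.144-.12,0,.0]))
seg(70,88,9)"
```

```text
cup [ 0.41747218 -0.43328915  0.035     ] tin [ 0.56880214 -0.43255967  0.016     ] ball final [ 0.41830619 -0.33489764  0.        ]
72.0 [-0.08, 0, -0.03, 0, -0.67]
74.0 [-0.15, 0, -0.05, 0, -0.67]
76.0 [-0.23, 0, -0.08, 0, -0.67]
78.0 [-0.31, 0, -0.10, 0, -0.67]
80.0 [-0.39, 0, -0.12, 0, -0.67]
82.0 [-0.47, 0, -0.13, 0, -0.67]
84.0 [-0.55, 0, -0.15, 0, -0.67]
86.0 [-0.63, 0, -0.16, 0, -0.67]
88.0 [-0.71, 0, -0.17, 0, -0.67]
```

carry_out --pt "-0.08 0 -0.05 0 -0.67" --pt "-0.15 0 -0.08 0 -0.67" --pt "-0.23 0 -0.1 0 -0.67" --pt "-0.31 0 -0.12 0 -0.67" --pt "-0.39 0 -0.14 0 -0.67" --pt "-0.47 0 -0.16 0 -0.67" --pt "-0.55 0 -0.18 0 -0.67" --pt "-0.55 0 -0.18 0 -0.67"

```text
clock: 26.3
eef_pos: [0.4721, -0.1899, 0.2433]
tool_rot: [0.821, 0.571, 0.001, 0.002]
ft_force: [3.1, 3.0, 7.0]
grip_width: 0.0147
```

Run:
```python
from h import *
st(84); look('s28',(190,60,150,140)); look('t28',(300,120,180,150),4,'top',1.8)
```

```text
t 26.3 shift units [ 0.013 -0.004  0.042]  roll units -0.001 | pos [ 0.4721 -0.1899  0.2433] F [3.1 3.  7. ] yaw 69.6 w 0.0147
```

View pics/s28.png

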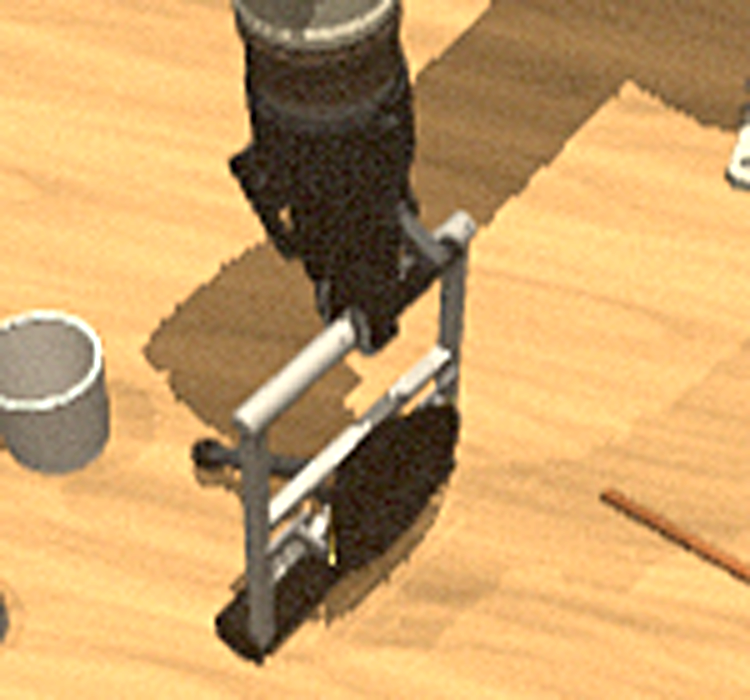

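View pics/t28.png

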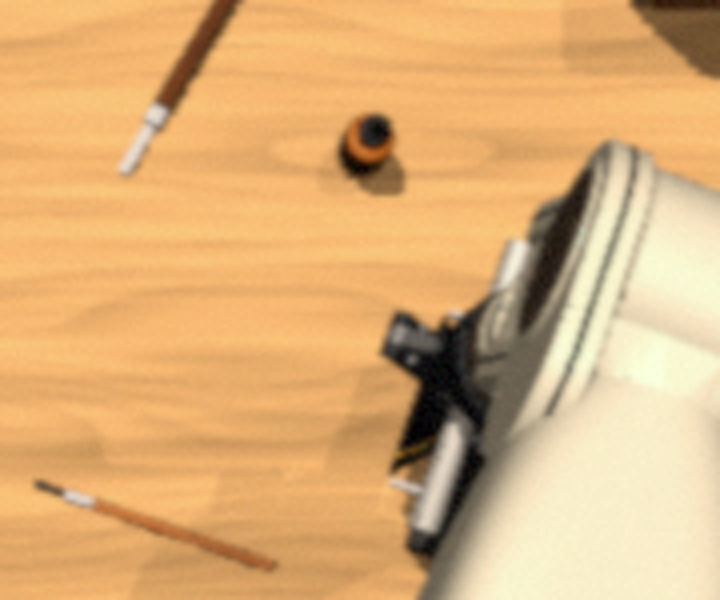

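```bash
cat >> h.py <<'E'
BR=[.215,.088,-.012]; BL=[.215,-.088,-.012]; BALL=[-.0047,0,.0989]; FL=[0,-.088,0]; FR=[0,.088,0]
def up(p,l):
    x,y,yaw,t=p; hx=np.array([np.cos(yaw),np.sin(yaw),0]); hy=np.array([-hx[1],hx[0],0]); z=np.array([0,0,1.])
    ax=hx*np.cos(t)+z*np.sin(t); az=-hx*np.sin(t)+z*np.cos(t)
    return np.array([x,y,.018])+ax*l[0]+hy*l[1]+az*l[2]
def fitup(obs,barpos=None):
    from scipy.optimize import least_squares
    f=lambda p: np.concatenate([proj(c,up(p,l))[0]-uv for c,l,uv in obs]+([(up(p,[.215,0,-.012])-barpos)*400] if barpos is not None else []))
    r=least_squares(f,[.47,-.2,1.218,1.5]); return r.x,r.fun.round(1)
E
python3 - <<'E'
from h import *
S=lambda u,v:Tc(u,v,190,60)
obs=[('scene',BL,S(242,418)),('scene',BR,S(460,226)),('scene',BALL,S(210,453)),('scene',FL,S(242,630))]
o=bot.get_obs()
print(fitup(obs)); p,r=fitup(obs,o['eef_pos']-[0,0,.0075]); print(p,np.degrees(p[2:]),r); print(up(p,BALL),up(p,[.215,0,-.012]))
E
```

```text
(array([ 0.45621616, -0.22772776,  1.21891136,  1.44637555]), array([-0.4,  0.7,  1.1, -1.8,  0.2, -0.4, -0.8,  1.2]))
[ 0.457219   -0.22683544  1.21457996  1.44783246] [69.59030541 82.95468912] [-0.5  1.   1.3 -1.5  0.4 -0.1 -0.8  1.5 -0.7 -0.6 -2.3]
[ 0.42278892 -0.31936721  0.02546599] [ 0.47056842 -0.19095849  0.22990478]
```

carry_out --pt "-0.06 0 0 0 -0.67" --pt "-0.12 0 0 0 -0.67" --pt "-0.18 0 0 0 -0.67" --pt "-0.24 0 0 0 -0.67" --pt "-0.28 0 0 0 -0.67" --pt "-0.28 0 0 0 -0.67" --pt "-0.28 0 0 0 -0.67"

```text
clock: 27.1
eef_pos: [0.4626, -0.2162, 0.2455]
tool_rot: [0.821, 0.571, 0.001, 0.003]
ft_force: [-0.3, 2.5, 18.8]
grip_width: 0.015
```

Run:
```python
from h import *
st(90); look('s29',(180,70,130,140))
```

```text
t 27.1 shift units [ 0.049 -0.006  0.041]  roll units -0.001 | pos [ 0.4626 -0.2162  0.2455] F [-0.3  2.5 18.8] yaw 69.6 w 0.015
```

View pics/s29.png

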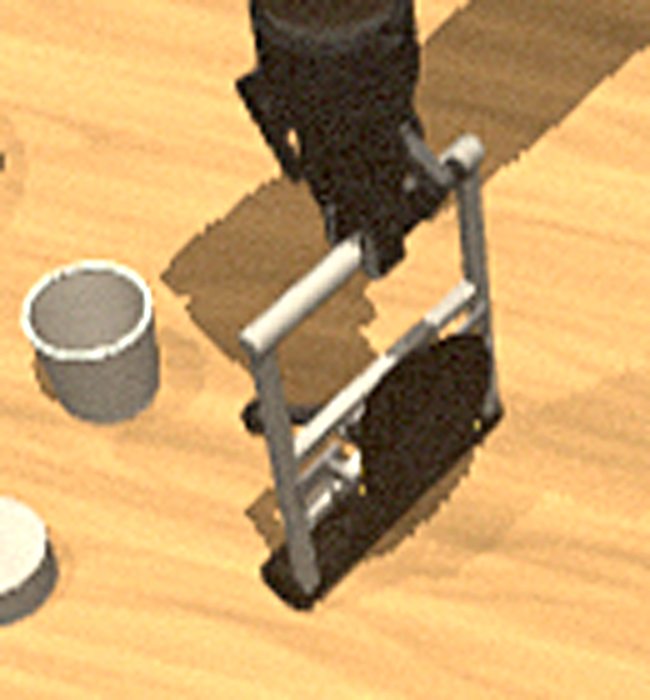

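Run:
```python
from h import *
S=lambda u,v:Tc(u,v,180,70)
obs=[('scene',BL,S(255,337)),('scene',BR,S(472,149)),('scene',BALL,S(262,417)),('scene',FL,S(290,580)),('scene',FR,S(492,418))]
o=bot.get_obs()
p,r=fitup(obs); print(p,np.degrees(p[2:]),r); print(up(p,BALL))
p,r=fitup(obs,o['eef_pos']-[0,0,.0075]); print(p,np.degrees(p[2:]),r); print(up(p,BALL),up(p,[.215,0,-.012]))
# free-z check: fit with 5 params
```

```text
[ 0.45895941 -0.2250544   1.19887017  1.57873404] [68.69020083 90.45479751] [-1.8  1.6  1.3 -0.7  1.3  0.1 -0.4  1.9 -0.3 -3.5]
[ 0.4230328  -0.31715486  0.01251512]
[ 0.45900003 -0.2249914   1.19875981  1.58048217] [68.68387769 90.55495793] [-1.9  1.5  1.2 -0.7  1.3  0.2 -0.4  1.9 -0.2 -3.5 -0.   0.1 -2. ]
[ 0.42306679 -0.31707882  0.01234231] [ 0.462605   -0.21575282  0.23310614]
```

carry_out --pt "0 0 -0.01 0 -0.67" --pt "0 0 -0.01 0 -0.7" --pt "0 0 -0.01 0 -0.75" --pt "0 0 -0.01 0 -0.8" --pt "0 0 -0.01 0 -0.85" --pt "0 0 -0.01 0 -0.85" --pt "0 0 -0.01 0 -0.85" --pt "0 0 -0.01 0 -0.85" --pt "0 0 -0.01 0 -0.85" --pt "0 0 -0.01 0 -0.85"

```text
clock: 28.15
eef_pos: [0.4627, -0.2159, 0.2457]
tool_rot: [0.821, 0.571, 0.001, 0.003]
ft_force: [1.9, 1.6, 13.2]
grip_width: 0.0139
```

Run:
```python
from h import *
st(90); look('s30',(180,70,130,140))
```

```text
t 28.15 shift units [ 0.047 -0.006  0.042]  roll units -0.000 | pos [ 0.4627 -0.2159  0.2457] F [ 1.9  1.6 13.2] yaw 69.7 w 0.0139
```

View pics/s30.png

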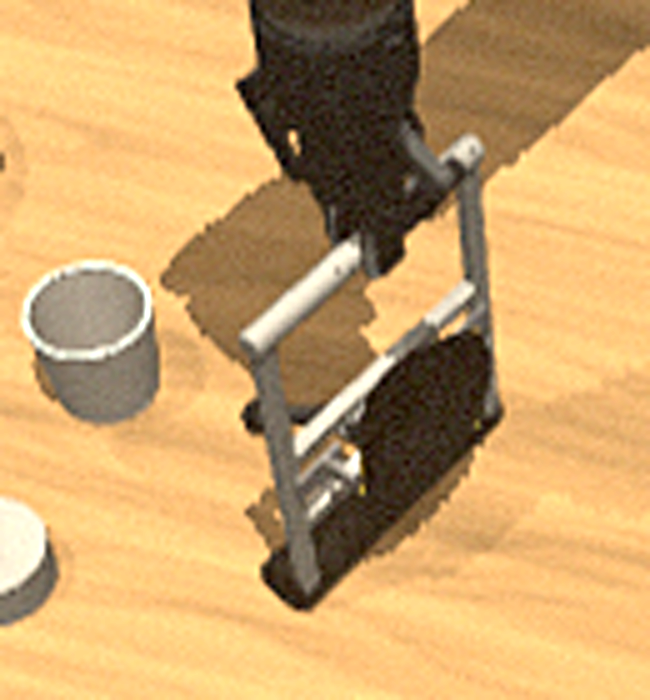

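Run:
```python
from h import *
a=cv2.imread('pics/s29_full.png').astype(int);b=cv2.imread('pics/s30_full.png').astype(int);c=cv2.imread('pics/scene0.png').astype(int)
print(abs(a-b)[80:210,180:320].mean())
o=bot.get_obs(); print(abs(o['joint_vel']).max(),o['ft_force'],o['grip_width'])
print(order.job_done())
```

```text
2.4454212454212456
0.001327545813637039 [ 0.3331188   2.85054212 13.46365831] 0.01383200606973979
the job is handed in; nothing more can be done
None
```

The stand is upright on its round foot with the kickstand on its stop, and I handed the job in at about 28 s with the gripper still holding the top bar. No verdict was reported, so these are my own measurements.

**What I did**
- **First try at the kickstand failed.** I pinched the ball at full grip force. It would not turn between the pads, so the stand was dragged about 40 mm towards its foot and the ball slipped out. I let the leg fall back, measured the stand again and repeated it with a light pinch, and the stand hardly moved.
- **The leg did not drop to its stop by itself.** It stayed at about 1.94 rad when I let go, so I pushed it on with the closed fingers.
- **Raising the stand.** I gripped the middle of the top bar lightly, raised it along an arc in steps while checking pictures, then tightened the grip.

**Last checks**

| Check | Measured | Limit |
|---|---|---|
| Kickstand angle (before raising) | about 2.2 rad, on its stop | above 2.08 rad |
| Lean of the stand | about 0.5° backward | 7° |
| Ball height | about 12 mm | below 25 mm |
| Grip opening on the 16 mm bar | 13.8 mm | – |
| Press down on the table | about 13 N | – |

- **Stillness:** the arm was still, and the stand looked the same in pictures one second apart.
- **Other things:** the knife, dropper, brush and cup appeared where they started in the later pictures. I did not measure the dish, jar or tin at the end, but nothing went near them.

**Disagreements and gaps**
- The tool's position puts the bar about 5 mm higher than the camera fit does, so the bar has probably slid a little within the pads.
- One foot point was off by 3.5 pixels in the last fit.
- The fit assumes the foot is on the table. The upward force on the tool supports that, but I did not measure the foot's height on its own.
- The actual grip force could not be read. I judged it only from the pads being closed tighter than the bar.

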